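Load and tighten the bench plate press

ROBOT

A 6-joint arm with a two-finger parallel gripper is mounted at the origin on the work surface. World frame = base frame: x ahead of the robot, y to its left, z up, the work surface at z = 0. Lengths are in m, angles in degrees, forces in N, time in s.
With the tool pointing down it reaches from about 0.325 to 0.85 m from the base axis. Payload 15.5 kg.
Tool frame: the origin (TCP) lies on the centre line of the jaws, within the pads' length; the fingertips stand 25 mm ahead of it and the grasp point (between the pads) lies 6 mm ahead of it; z points along the fingers, y is the direction in which the jaws open and shut (so a half turn about z gives the same grasp; the last joint's range is limited). The gripper opens to 91 mm and grips with 3 to 60 N. Pads are 32 mm wide; open, the fingers measure 118 mm over their backs; the gripper's body (76 mm by 178 mm) begins 60 mm behind the grasp point.
Start: joints at [-76.175, 28.281, 77.091, -0, 74.628, -5.472], TCP at [0.207, -0.59, 0.239] pointing down, gripper open.
Joint ranges: [-166.48, 166.48], [-47.26, 123.95], [12.59, 153.08], [-70.14, 250.14], [6.76, 159.57], [-176.63, 176.63]. Speed limits (degrees/s): [108.29, 108.29, 147.25, 172.46, 172.46, 172.46].

INTERFACE

Orientations are given as [roll, pitch, yaw] about the fixed x, y, z axes, in that order (R = Rz(yaw) Ry(pitch) Rx(roll)).
In Python, from rig import status, optics, finish_job gives the robot as it stands. The module is installed in compiled form; this text tells all that it offers.
- The arm moves only by the shell command python3 -m creep 'ROWS'. ROWS is JSON, a list of rows, each a list of 5 numbers: the shift along the tool's x, y, z in cm, then the turn about the tool's z in rad, then the closure, from -1 (fully open) to 1 (shut), so that 0 is half open. In form: [[dx, dy, dz, spin, fingers], ...]. A call has 1 to 20 rows; each row shifts and turns the pose as measured when the row begins, along the tool's axes as they then stand; what a row does not reach is not made up. A row lasts 1/12 s, in which the tool goes at most 41.7 mm and 7.16 degrees, less where a joint would pass 70% of its speed; a pose out of reach is approached as far as the arm can. A call with a gripper value outside its range is refused whole. The fingers move at their own pace and stop on an object; the grip force is fixed at half the most. Time passes only in rows, so rows that do not move let the fingers close. It gives the time, the measured TCP pose, the force and the opening at its end, in the units of the state.
- status.sense(): the state, without advancing time (a new reading comes with each control period).
- optics.snapshot(name): name is "side" or "top" or "wrist"; returns a dict with "image" (384x512x3 uint8, red, green, blue), "z_map" (384x512 float32, m along the optical axis (not along the pixel's ray), 0 where there is no reading), "K" (3x3 intrinsics, pixels), "R" (3x3) and "t" (3): a world point X has camera coordinates R X + t. Camera axes: x right, y down, z forward; pixel columns grow to the right and rows downward; lengths in m; the calibration is good to about 2 mm. The wrist camera is an equidistant fisheye: a pixel r from the principal point sees the ray r / f radians off the axis. A picture is of the moment at which its call begins.
- finish_job(): hands the job in, once; it reports no verdict.
Trained networks look in a picture, given as the dict that the camera call returned (one of the last four; its "shot" number tells which), for a name from the list of things; names that differ only in an ending like _2 or _b are one class to them, and where a whole thing is asked for, a point or a joint stands for the part that bears it (a point fixed in the world has none). Each returns a list of dicts, best first, with "conf" (0 to 1); they miss things now and then, are a little off and sometimes report something else, mostly with a low value. They report only what shows in the picture. A call takes as long as a camera call. They do not tell look-alikes from the thing itself.
- optics.find_in(picture, name): "rect" ([left, top, right, bottom] in pixels, round what is visible of it).
- optics.outline_of(picture, name): "pixels" (384x512 bool, what is visible of it) and "rect" ([left, top, right, bottom] in pixels, round what is visible of it).
- optics.landmark_of(picture, name): "at" ([row, column] in pixels: a listed point, or the origin of a listed thing).
The state is a dict: "time_s": time; "joint_positions": joint angles; "qd": joint speeds; "effort": joint torques, N m; "eef_pos": TCP position; "ee_rot": TCP orientation; "force": force on the tool from outside, world axes, zero at the start; "wrist_torque": the same for the moment, N m; "finger_gap": opening from 0.0 (shut) to 1.0 (fully open).
Only numpy, scipy, OpenCV 4.12 (cv2) and the standard library are available. Lean on these libraries where they do the work, as an engineer would, in place of code of your own. Each camera call takes 0.05 s, during which the arm holds its last target.

TASK

The washed filter plates lie in the lanes of the upturned aluminium tray, too close between the ribs to be gripped there: slide each one out over the tray's front edge (towards the robot), grip the overhanging end and pile all of them flat on the bed of the screw press, between its side guides and pushed home against the upright at the back. Then wind the crank clockwise until the platen just touches the pile, give it another half turn to clamp it, and let go. Leave the jar and the brush where they are.

Things in the scene. Friction and masses are not known exactly. Their poses are not given: they have to be found in the camera images.
- plateA_mid (a point): White plastic filter plate, 176 mm long (its x), 56 mm wide (its y), 8 mm thick (z up); grey bars on top, about 0.1 kg. This point is its centre, half-way up. At the start it lies flat in one lane of the tray, long side along the lane, +x end away from the robot. None if absent: 2 or 3 of the three plates are there.
- plateB_mid (a point): Another such plate: same shape, point and axes as plateA.
- plateC_mid (a point): Another such plate: same shape, point and axes as plateA.
- tray_edge (a point): Middle of the front (robot-side) edge of the upturned aluminium tray, on its top surface 55 mm above the table. x points along the lanes away from the robot, y across them to the left, z up. The tray is fixed, 230 mm long (x) and 204 mm wide; tray and press may each stand left or right.
- tray: The same tray, its origin at the table under its centre. Three straight lanes along x, 60 mm wide, centred at y = -66, 0 and +66 mm, parted and flanked by ribs 6 mm wide and 10 mm high (higher than a plate). Both ends of every lane are open and the ribs stop at the tray's edges.
- press_bed (a point): Grey bench screw press, fixed: point on top of its bed (55 mm above the table) straight under the screw; x to the back (away from the robot), y left, z up. The bed reaches from x = -84 to +52 mm, 110 mm wide; in front of it only the table. Two steel guides stand on it, inner faces at y = +-33 mm, 28 mm high, from x = -36 to +52 mm.
- press_stop (a point): Point at bed height on the front face of the press's upright (column, 40 mm wide), 52 mm behind press_bed: the stop. A plate pushed home has its centre 88 mm and its front end 176 mm in front of this face (x = -36 and -124 mm from press_bed). From the column an arm 36 mm wide reaches forward to x = -20 mm from press_bed, 115 to 150 mm above the bed.
- platen_face (a point): Centre of the underside of the steel platen (50 mm square) that hangs over the bed: 42 mm above the bed at crank 0, coming down 14 mm per turn of the crank until it touches.
- crank (a joint): Crank angle, rad: 0 = platen fully up, grows as the crank is turned clockwise seen from above, which lowers the platen (14 mm per 2 pi rad). Starts between 0 and 1.4, with the handle at the back side. It stays where it is left (friction about 2 N at the handle); range 0 to 21.
- crank_axis (a point): Point on the crank's vertical axis, at the height of the middle of its handle.
- crank_handle (a point): Middle of the crank's upright black handle: 50 mm high, 18 to 20 mm across, 50 mm from the crank axis, spinning freely on its pin so that it can be gripped from above and led round in a circle at constant height. The top of the crank arm lies 27 mm below this point.
- platen (a joint): How far the sprung platen has been pushed up on its spring, m: 0 while it touches nothing; after contact with the pile it grows 14 mm per further turn of the crank (half a turn = 0.007), up to a hard stop at 0.014. Spring about 3 N plus 1.5 N/mm.
- jar_mid (a point): Glass jar, 44 mm across, 60 mm high, standing between tray and press; not to be disturbed. Its centre.
- brush_mid (a point): Yellow-handled brush, 170 mm long, lying between the press and tray, nearer the robot; not to be disturbed. About its middle.
Not all that is in view belongs to the job. Leave any brown look-alike of the part that bears plateA_mid alone.

How it is judged:
By the outcome, as a careful person would: the job done as asked, in the order asked, and still so for the second after the job is handed in, with the robot touching nothing.
Of plateA, plateB, plateC only 2 to 3 are there at a start; the rules pass over those that are not, and their reading is None.
At some moment in a run one of plateA, plateB, plateC may be knocked a few centimetres aside while the robot is not near it.
It also fails if it takes over 210 s, if anything falls off the work surface, if the arm or the gripper's body presses on something with over 40 N, if the wrist force passes 120 N, or if a joint passes its speed limit or range.

## Working session

There is one attempt and no reset: what is moved stays moved. The work goes in short steps, Python scripts to look and compute and a shell command to move; the robot and the scene stay as the last step left them, time stands still between calls to the robot, and variables do not carry over. Pictures are saved under pics/ and viewed, and the job is handed in when it is done.

```bash
mkdir -p pics; ls
cat > h.py <<'E'
import numpy as np,cv2
from rig import status,optics
def save(p,name,crop=None,scale=1):
    im=p["image"][:,:,::-1]
    if crop: l,t,r,b=crop; im=im[t:b,l:r]
    if scale!=1: im=cv2.resize(im,None,fx=scale,fy=scale,interpolation=cv2.INTER_CUBIC)
    cv2.imwrite("pics/"+name+".png",im)
def w(p,row,col,z=None,d=None):
    """world point: by depth d/zmap, or on plane z"""
    K=p["K"];ray=np.linalg.inv(K)@np.array([col,row,1.0])
    R=p["R"];t=p["t"];c=-R.T@t;v=R.T@ray
    if z is not None: return c+v*(z-c[2])/v[2]
    if d is None:
        r,q=int(round(row)),int(round(col)); a=p["z_map"][max(r-1,0):r+2,max(q-1,0):q+2]; a=a[a>0]; d=np.median(a) if a.size else np.nan
    return R.T@(ray*d-t)
def px(p,X):
    c=p["R"]@np.array(X)+p["t"]; u=p["K"]@c; return u[:2]/u[2]
E
python3 - <<'E'
from h import *
s=status.sense();print(s)
for n in ["top","side","wrist"]:
    p=optics.snapshot(n);save(p,n+"0");print(n,p["K"].tolist(),p["R"].round(3).tolist(),p["t"].round(3).tolist(),p["shot"])
    if n=="wrist":continue
    for k in ["plateA_mid","tray_edge","tray","press_bed","press_stop","platen_face","crank_axis","crank_handle","jar_mid","brush_mid"]:
        for o in optics.landmark_of(p,k)[:4]:
            print(k,np.round(o["at"],1),round(o["conf"],2),w(p,*o["at"]).round(3))
E
```

```text
pics
{'time_s': 0.0, 'joint_positions': array([-7.61751332e+01,  2.83145752e+01,  7.71280660e+01,  1.37192814e-03,
        7.46258817e+01, -5.47107758e+00]), 'qd': array([-0.03845715,  0.00663183,  0.02293649, -0.03234557, -0.01015721,
        0.03362459]), 'effort': array([ 6.80640169e-04, -8.78820920e+01, -3.81856978e+01,  7.08800135e-02,
        5.31359226e-02, -1.05044967e-04]), 'eef_pos': array([ 0.20646442, -0.58954935,  0.23833606]), 'ee_rot': array([-1.79931915e+02, -7.84957898e-03,  1.92955752e+01]), 'force': array([ 0.02425641, -0.28396319,  0.51416868]), 'wrist_torque': array([-0.00816209,  0.03983415, -0.02900853]), 'finger_gap': 1.0001098154739319}
top [[382.9135622092461, 0.0, 258.460840792753], [0.0, 382.9135622092461, 188.99538825300752], [0.0, 0.0, 1.0]] [[0.019, -1.0, 0.009], [-0.997, -0.019, -0.077], [0.077, -0.008, -0.997]] [-0.023, 0.503, 1.004] 1
plateA_mid [243.4 199.7] 0.91 [0.355 0.14  0.008]
plateA_mid [269.9 320.4] 0.72 [ 0.291 -0.183  0.007]
plateA_mid [160.4 353.7] 0.63 [ 0.578 -0.258  0.063]
plateA_mid [231.1 258.2] 0.21 [ 0.391 -0.015  0.022]
tray_edge 
[... 1192 characters left out ...]
2 [0.613 0.177 0.081]
platen_face [165.4 288.5] 0.54 [0.578 0.201 0.11 ]
crank_axis [115.4 287.6] 0.55 [0.651 0.786 0.   ]
crank_handle [109.7 300.2] 0.61 [0.609 0.236 0.264]
crank_handle [244.6 223.3] 0.56 [ 0.387 -0.023  0.021]
crank_handle [165.3 287.3] 0.52 [0.574 0.201 0.11 ]
jar_mid [227.6 327.9] 0.97 [ 0.653 -0.01   0.049]
jar_mid [280.2 319.6] 0.74 [ 0.595 -0.198  0.063]
brush_mid [248.2 220.6] 0.67 [ 0.38  -0.025  0.011]
brush_mid [183.7 288.4] 0.38 [0.575 0.172 0.066]
wrist [[297.3186396354542, 0.0, 251.40852285110714], [0.0, 297.3186396354542, 192.37978647462754], [0.0, 0.0, 1.0]] [[0.331, -0.944, -0.001], [-0.907, -0.318, 0.276], [-0.261, -0.091, -0.961]] [-0.625, -0.03, 0.391] 3
```

Run:
```python
from h import *
for n in ["top0","side0"]:
    im=cv2.imread(f"pics/{n}.png");cv2.imwrite(f"pics/{n}b.png",cv2.resize(im,(800,600),interpolation=cv2.INTER_CUBIC))
```

```text
(no output)
```

View pics/top0b.png

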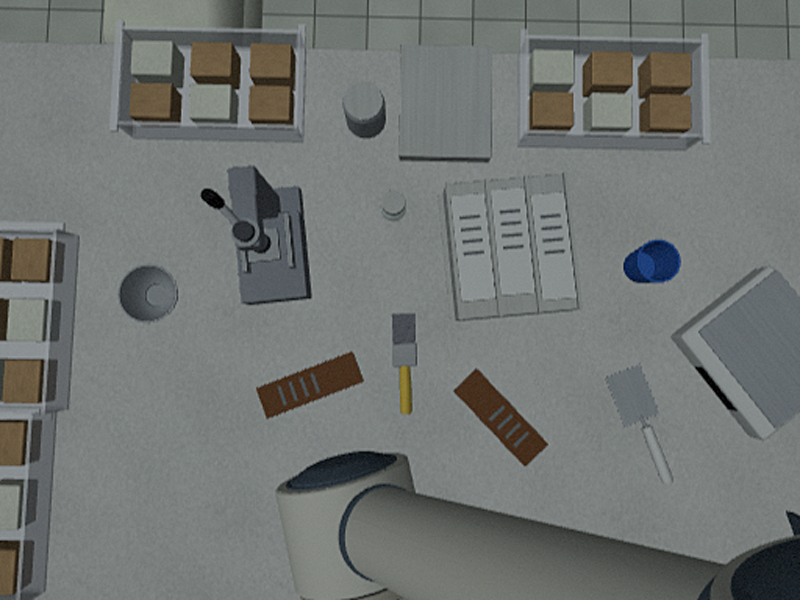

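View pics/side0b.png

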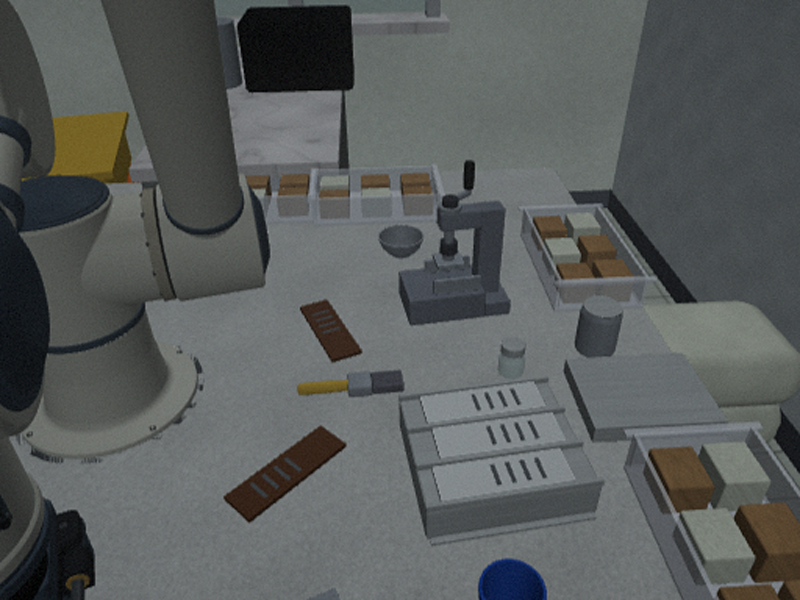

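The tray stands right, around (325,160) in the original top image, with three white plates in its lanes. The press is on the left at about (170,155). The two brown plates at about (199,246) and (320,267) on the table are look-alikes, so they stay. The jar is at (252,131) and the brush at (259,232). Next I'll measure precisely.

Run:
```python
from h import *
p=optics.snapshot("top");save(p,"t_tray",(270,100,390,215),6);save(p,"t_press",(110,95,220,205),5)
H,W=p["z_map"].shape
K=p["K"];v,u=np.mgrid[:H,:W];ray=np.stack([(u-K[0,2])/K[0,0],(v-K[1,2])/K[1,1],np.ones_like(u)],-1)
P=(ray*p["z_map"][...,None]-p["t"])@p["R"]
ok=p["z_map"]>0
hsv=cv2.cvtColor(p["image"],cv2.COLOR_RGB2HSV)
m=ok&(P[...,0]>.44)&(P[...,0]<.75)&(P[...,1]<-.05)&(P[...,1]>-.32)
top=m&(P[...,2]>.045)&(P[...,2]<.075)
pts=np.array([w(p,r,c,z=.063)[:2] for r,c in zip(*np.where(top))]).astype(np.float32)
print("tray rect",cv2.minAreaRect(pts))
print("v hist",np.percentile(hsv[...,2][top],[5,25,50,75,95]))
white=(top&(hsv[...,2]>175)).astype(np.uint8)
n,l,st,ce=cv2.connectedComponentsWithStats(white)
for i in range(1,n):
    if st[i,4]<150: continue
    rr,cc=np.where(l==i)
    pts=np.array([w(p,r,c,z=.063)[:2] for r,c in zip(rr,cc)]).astype(np.float32)
    print("plate",st[i],cv2.minAreaRect(pts))
mp=ok&(P[...,0]>.44)&(P[...,0]<.68)&(P[...,1]>.06)&(P[...,1]<.3)
for lo,hi in [(.045,.062),(.075,.09),(.09,.13),(.16,.22),(.22,.3)]:
    s=mp&(P[...,2]>lo)&(P[...,2]<hi)
    if s.sum()>10:
        q=P[s]; print(lo,hi,s.sum(),q.min(0).round(3),q.max(0).round(3),np.median(q,0).round(3),[np.round(a,3) for a in cv2.minAreaRect(q[:,:2].astype(np.float32))])
```

```text
tray rect ((0.5887513756752014, -0.19120784103870392), (0.230924591422081, 0.206483393907547), 6.278558254241943)
v hist [ 88. 123. 140. 144. 148.]
0.045 0.062 1455 [0.485 0.147 0.045] [0.671 0.267 0.062] [0.534 0.195 0.055] [array([0.58 , 0.212]), array([0.179, 0.111]), np.float64(7.365)]
0.075 0.09 212 [0.534 0.166 0.075] [0.669 0.251 0.09 ] [0.578 0.179 0.083] [array([0.602, 0.214]), array([0.129, 0.082]), np.float64(7.228)]
0.09 0.13 312 [0.547 0.183 0.09 ] [0.671 0.235 0.13 ] [0.572 0.2   0.105] [array([0.609, 0.215]), array([0.121, 0.05 ]), np.float64(6.774)]
0.16 0.22 913 [0.553 0.191 0.16 ] [0.671 0.241 0.22 ] [0.622 0.21  0.205] [array([0.612, 0.219]), array([0.118, 0.046]), np.float64(6.978)]
0.22 0.3 357 [0.56  0.197 0.22 ] [0.618 0.253 0.281] [0.594 0.23  0.228] [array([0.59 , 0.226]), array([0.072, 0.026]), np.float64(43.493)]
```

```bash
ls pics
```

```text
side0.png
side0b.png
t_press.png
t_tray.png
top0.png
top0b.png
wrist0.png
```

View pics/t_tray.png

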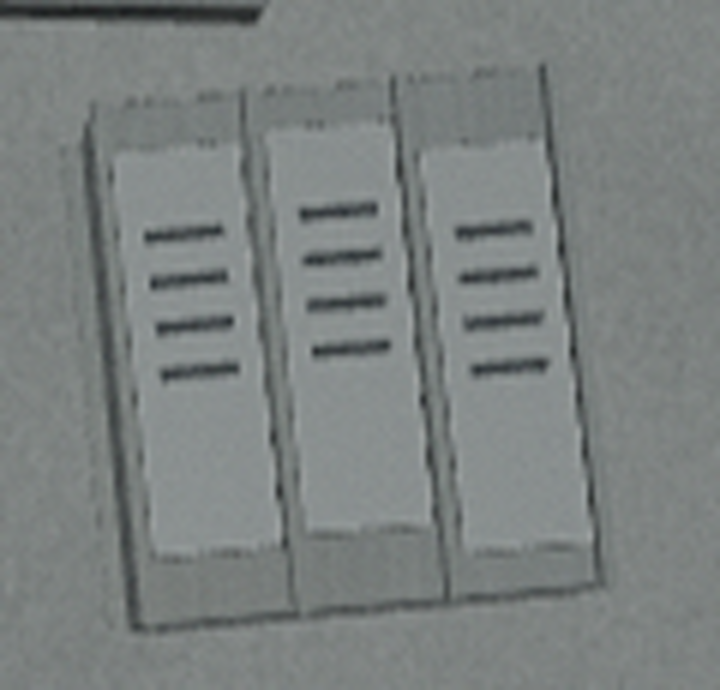

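View pics/t_press.png

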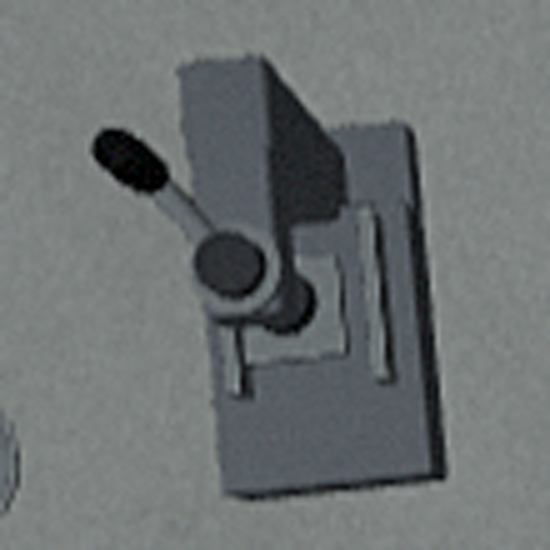

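Run:
```python
from h import *
p=optics.snapshot("top")
H,W=p["z_map"].shape
K=p["K"];v,u=np.mgrid[:H,:W];ray=np.stack([(u-K[0,2])/K[0,0],(v-K[1,2])/K[1,1],np.ones_like(u)],-1)
P=(ray*p["z_map"][...,None]-p["t"])@p["R"]
ok=p["z_map"]>0
# crank handle / arm: colour and heights
m=ok&(P[...,0]>.54)&(P[...,0]<.64)&(P[...,1]>.18)&(P[...,1]<.27)&(P[...,2]>.215)
for r,c in zip(*np.where(m)):
    if P[r,c,2]>.24: print(r,c,P[r,c].round(3),p["image"][r,c])
a=m&(P[...,2]<.24); q=P[a]; print(np.percentile(q[:,2],[0,10,50,90,100]))
for o in optics.outline_of(p,"plateA")[:6]:
    rr,cc=np.where(o["pixels"]); pts=np.array([w(p,r,c,z=.063)[:2] for r,c in zip(rr,cc)]).astype(np.float32)
    print(o["conf"],o["rect"],cv2.minAreaRect(pts))
```

```text
120 130 [0.618 0.25  0.278] [107 114 113]
120 131 [0.617 0.247 0.281] [ 95 103 102]
120 132 [0.618 0.246 0.278] [93 97 94]
120 133 [0.618 0.243 0.279] [100 106 102]
120 134 [0.618 0.242 0.278] [102 107 105]
121 129 [0.616 0.252 0.278] [108 112 108]
121 130 [0.616 0.249 0.279] [39 44 44]
121 131 [0.616 0.248 0.277] [0 0 0]
121 132 [0.616 0.246 0.278] [0 0 0]
121 133 [0.616 0.243 0.279] [0 0 0]
121 134 [0.615 0.241 0.28 ] [20 23 21]
121 135 [0.616 0.24  0.277] [72 75 74]
121 136 [0.618 0.239 0.272] [100 104 102]
122 129 [0.614 0.252 0.278] [44 45 46]
122 130 [0.613 0.249 0.28 ] [0 0 1]
122 131 [0.614 0.248 0.278] [12 10 14]
122 132 [0.614 0.246 0.277] [13 15 14]
122 133 [0.614 0.243 0.279] [18 17 22]
122 134 [0.614 0.241 0.278] [ 7 13 10]
122 135 [0.614 0.24  0.277] [3 6 4]
122 136 [0.613 0.237 0.281] [20 18 20]
122 137 [0.616 0.238 0.27 ] [106 112 110]
123 128 [0.612 0.254 0.275] [93 96 97]
123 129 [0.611 0.251 0.28 ] [0 0 0]
123 130 [0.611 0.249 0.28 ] [11 12  8]
123 131 [0.611 0.247 0.279] [11  7 13]
123 132 [0.612 0.245 0.278] [ 7  9 14]
123 133 [0.612 0.243 0.278] [17 11 12]
123 1
[... 3195 characters left out ...]

130 140 [0.605 0.239 0.245] [5 0 4]
130 141 [0.606 0.238 0.243] [2 5 6]
131 135 [0.601 0.247 0.252] [6 4 3]
131 136 [0.601 0.245 0.253] [0 0 0]
131 137 [0.601 0.242 0.254] [ 4 11  9]
131 138 [0.602 0.242 0.249] [0 0 0]
131 139 [0.603 0.24  0.247] [8 1 7]
131 140 [0.603 0.239 0.245] [2 0 0]
132 137 [0.601 0.246 0.243] [0 0 0]
132 138 [0.602 0.244 0.241] [0 0 0]
132 139 [0.602 0.242 0.24 ] [6 5 9]
[0.21512617 0.22204678 0.22677243 0.22978024 0.23991839]Traceback (most recent call last):
  File "<stdin>", line 12, in <module>
ValueError: it knows: brush_mid, crank, crank_axis, crank_handle, jar_mid, plateA_mid, plateB_mid, plateC_mid, platen, platen_face, press_bed, press_stop, tray, tray_edge
```

```bash
cat >> h.py <<'E'
def cloud(p):
    H,W=p["z_map"].shape;K=p["K"];v,u=np.mgrid[:H,:W]
    ray=np.stack([(u-K[0,2])/K[0,0],(v-K[1,2])/K[1,1],np.ones_like(u)],-1)
    P=(ray*p["z_map"][...,None]-p["t"])@p["R"]; P[p["z_map"]<=0]=np.nan; return P
TC=np.array([.5888,-.1912]);TY=np.radians(6.28)
def trayf(X):
    d=np.array(X)[:2]-TC;c,s=np.cos(TY),np.sin(TY);return np.array([c*d[0]+s*d[1],-s*d[0]+c*d[1]])
def tray2w(a,b):
    c,s=np.cos(TY),np.sin(TY);return TC+[c*a-s*b,s*a+c*b]
def plates(p,zt=.063,reg=(.3,.75,-.36,.0)):
    P=cloud(p);hsv=cv2.cvtColor(p["image"],cv2.COLOR_RGB2HSV);o=[]
    m=(P[...,0]>reg[0])&(P[...,0]<reg[1])&(P[...,1]>reg[2])&(P[...,1]<reg[3])&(P[...,2]>.045)&(P[...,2]<.08)&(hsv[...,2]>134)&(hsv[...,1]<40)
    m=cv2.morphologyEx(m.astype(np.uint8),cv2.MORPH_OPEN,np.ones((3,3),np.uint8))
    n,l,st,ce=cv2.connectedComponentsWithStats(m)
    for i in range(1,n):
        if st[i,4]<300: continue
        rr,cc=np.where(l==i)
        pts=np.array([w(p,r,c,z=zt)[:2] for r,c in zip(rr,cc)]).astype(np.float32)
        R=cv2.minAreaRect(pts);(c,s,a)=R
        if s[0]<s[1]: s=s[::-1];a-=90
        o.append((np.array(c),s,a,st[i]))
    return o
E
python3 - <<'E'
from h import *
p=optics.snapshot("top")
for c,s,a,st in plates(p): print(c.round(4),np.round(s,3),round(a,2),"tray:",trayf(c).round(4),st)
P=cloud(p)
# press: knob circle and bed edges
hsv=cv2.cvtColor(p["image"],cv2.COLOR_RGB2HSV)
m=(P[...,2]>.222)&(P[...,2]<.236)&(P[...,0]>.54)&(P[...,0]<.6)&(P[...,1]>.18)&(P[...,1]<.235)
q=P[m];print("knob",q.min(0).round(4),q.max(0).round(4),q.mean(0).round(4))
E
```

```text
[ 0.5953 -0.1907] [0.174 0.055] 6.06 tray: [ 0.0065 -0.0002] [ 315  120   27   68 1197]
[ 0.5886 -0.2581] [0.174 0.055] 6.6 tray: [-0.0075 -0.0664] [ 340  123   29   68 1194]
[ 0.584  -0.1249] [0.174 0.055] 6.97 tray: [0.0025 0.0665] [ 289  124   28   68 1233]
knob [0.5605 0.1977 0.2226] [0.599  0.2337 0.231 ] [0.5779 0.2144 0.227 ]
```

```bash
cat >> h.py <<'E'
def go(x,y,z,yaw=None):
    s=status.sense();p=s["eef_pos"];a=np.radians(s["ee_rot"][2]);d=np.array([x,y,z])-p
    tx=np.cos(a)*d[0]+np.sin(a)*d[1];ty=np.sin(a)*d[0]-np.cos(a)*d[1]
    sp=0 if yaw is None else -np.radians((yaw-s["ee_rot"][2]+180)%360-180)
    print("from",p.round(4),s["ee_rot"].round(2),"-> cm dx %.2f dy %.2f dz %.2f spin %.3f"%(tx*100,ty*100,-d[2]*100,sp), "F",s["force"].round(1),"gap",round(s["finger_gap"],3),"t",round(s["time_s"],2))
E
python3 - <<'E'
from h import *
s=status.sense()["eef_pos"]
go(s[0],s[1],s[2],6.5)
print(tray2w(.1205,.0665),tray2w(.022,.0665))
E
python3 -m creep '[[0,0,0,0.115,1],[0,0,0,0.115,1],[0,0,0,0,1],[0,0,0,0,1]]'
python3 - <<'E'
from h import *
go(*tray2w(.1205,.0665),.14,6.5)
E
```

```text
from [ 0.2065 -0.5899  0.2389] [180.    0.   19.3] -> cm dx 0.00 dy 0.00 dz -0.00 spin 0.223 F [ 0.6 -0.6  0. ] gap 1.002 t 1.3
[ 0.70130264 -0.11191788] [ 0.60339372 -0.12269253]
time_s: 1.63
eef_pos: [0.2066, -0.5899, 0.2389]
ee_rot: [180.0, -0.0, 5.8]
force: [0.0, 0.3, -0.1]
finger_gap: 0.736
from [ 0.2066 -0.5899  0.2389] [180.    -0.     5.83] -> cm dx 54.07 dy -42.52 dz 9.89 spin -0.012 F [ 0.   0.3 -0.1] gap 0.736 t 1.63
```

```bash
python3 -m creep '[[3,-2.35,0,0,1],[3,-2.35,0,0,1],[3,-2.35,0,0,1],[3,-2.35,0,0,1],[3,-2.35,0,0,1],[3,-2.35,0,0,1],[3,-2.35,0,0,1],[3,-2.35,0,0,1],[3,-2.35,0,0,1],[3,-2.35,0,0,1],[3,-2.35,0,0,1],[3,-2.35,0,0,1],[3,-2.35,0,0,1],[3,-2.35,0,0,1],[3,-2.35,0,0,1],[3,-2.35,0,0,1],[3,-2.35,0,0,1],[3,-2.35,0,0,1],[0,0,0,0,1]]'
python3 - <<'E'
from h import *
go(*tray2w(.1205,.0665),.14,6.5)
E
```

```text
time_s: 3.22
eef_pos: [0.7045, -0.0748, 0.238]
ee_rot: [179.7, -0.2, 10.2]
force: [0.2, 0.3, 0.4]
finger_gap: 0.006
from [ 0.7045 -0.0748  0.238 ] [ 1.7973e+02 -1.7000e-01  1.0170e+01] -> cm dx -0.97 dy 3.60 dz 9.80 spin 0.064 F [0.2 0.3 0.4] gap 0.006 t 3.22
```

```bash
python3 -m creep '[[0,0,0,0.064,1],[-0.7,1.8,0,0,1],[-0.7,1.8,0,0,1],[0,0,2.5,0,1],[0,0,2.5,0,1],[0,0,2.5,0,1],[0,0,2.5,0,1],[0,0,0,0,1]]'
python3 - <<'E'
from h import *
go(*tray2w(.1205,.0665),.083,6.5)
p=optics.snapshot("wrist");save(p,"w1")
E
```

```text
time_s: 3.88
eef_pos: [0.6985, -0.1104, 0.1355]
ee_rot: [179.6, -0.4, 8.6]
force: [-1.3, 0.6, -1.0]
finger_gap: 0.007
from [ 0.6985 -0.1104  0.1355] [179.64  -0.44   8.61] -> cm dx 0.25 dy 0.19 dz 5.25 spin 0.037 F [-1.3  0.6 -1. ] gap 0.007 t 3.88
```

View pics/w1.png

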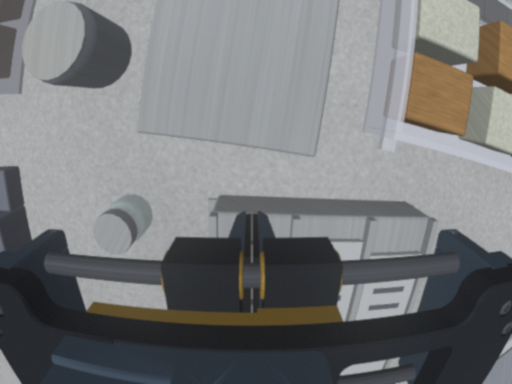

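```bash
python3 -m creep '[[0.25,0.2,0,0.035,1],[0,0,1.2,0,1],[0,0,1.2,0,1],[0,0,1.2,0,1],[0,0,0,0,1]]'
python3 - <<'E'
from h import *
go(*tray2w(.1205,.0665),.083,6.5)
E
```

```text
time_s: 4.35
eef_pos: [0.7053, -0.1129, 0.105]
ee_rot: [179.5, -0.9, 7.1]
force: [-0.5, 0.1, -0.3]
finger_gap: 0.001
from [ 0.7053 -0.1129  0.105 ] [179.47  -0.94   7.08] -> cm dx -0.39 dy -0.14 dz 2.20 spin 0.010 F [-0.5  0.1 -0.3] gap 0.001 t 4.35
```

```bash
for i in 1; do python3 -m creep '[[0,0,0,0,1],[0,0,0,0,1],[0,0,0,0,1],[0,0,0,0,1]]'; python3 -m creep '[[-0.2,0,0.5,0,1],[-0.1,-0.1,0.5,0,1],[-0.1,0,0.4,0,1]]'; done
python3 - <<'E'
from h import *
go(*tray2w(.1205,.0665),.083,6.5)
E
```

```text
time_s: 4.68
eef_pos: [0.7053, -0.1127, 0.105]
ee_rot: [179.5, -0.9, 7.2]
force: [0.0, -0.0, 0.8]
finger_gap: 0.005
time_s: 4.93
eef_pos: [0.7022, -0.1124, 0.0917]
ee_rot: [179.4, -1.1, 7.2]
force: [0.2, -0.2, -0.5]
finger_gap: 0.004
from [ 0.7022 -0.1124  0.0917] [179.42  -1.09   7.23] -> cm dx -0.08 dy -0.06 dz 0.87 spin 0.013 F [ 0.2 -0.2 -0.5] gap 0.004 t 4.93
```

```bash
python3 -m creep '[[0,0,0.45,0,1],[0,0,0.4,0,1],[0,0,0,0,1]]'
python3 - <<'E'
from h import *
go(*tray2w(.1205,.0665),.083,6.3)
E
python3 -m creep '[[-0.5,0,0,0.01,1],[-0.8,0,0,0,1],[-0.8,0,0,0,1],[-0.8,0,0,0,1],[0,0,0,0,1]]'
python3 - <<'E'
from h import *
go(*tray2w(.022,.0665),.083,6.3)
E
```

```text
time_s: 5.18
eef_pos: [0.7014, -0.1123, 0.0809]
ee_rot: [179.5, -1.0, 7.2]
force: [-1.0, 0.5, -0.7]
finger_gap: 0.011
from [ 0.7014 -0.1123  0.0809] [179.45  -0.99   7.23] -> cm dx -0.00 dy -0.04 dz -0.21 spin 0.016 F [-1.   0.5 -0.7] gap 0.011 t 5.18
time_s: 5.6
eef_pos: [0.6703, -0.1161, 0.0808]
ee_rot: [179.4, -1.1, 6.6]
force: [-0.1, -0.7, 0.1]
finger_gap: 0.003
from [ 0.6703 -0.1161  0.0808] [179.43  -1.09   6.6 ] -> cm dx -6.72 dy -0.12 dz -0.22 spin 0.005 F [-0.1 -0.7  0.1] gap 0.003 t 5.6
```

```bash
python3 -m creep '[[-0.9,-0.02,0,0,1],[-0.9,-0.02,0,0,1],[-0.9,-0.02,0,0,1],[-0.9,-0.02,0,0,1],[-0.9,-0.02,0,0,1],[-0.9,0,0,0,1],[-0.9,0,0,0,1],[0,0,0,0,1]]'
python3 - <<'E'
from h import *
go(*tray2w(.022,.0665),.083,6.3)
p=optics.snapshot("side");save(p,"s1",(220,230,420,370),4)
E
```

```text
time_s: 6.27
eef_pos: [0.6015, -0.123, 0.0807]
ee_rot: [179.4, -1.1, 6.6]
force: [0.3, 0.4, -0.7]
finger_gap: 0.003
from [ 0.6015 -0.123   0.0807] [179.42  -1.11   6.56] -> cm dx 0.20 dy -0.01 dz -0.23 spin 0.005 F [ 0.3  0.4 -0.7] gap 0.003 t 6.27
```

View pics/s1.png

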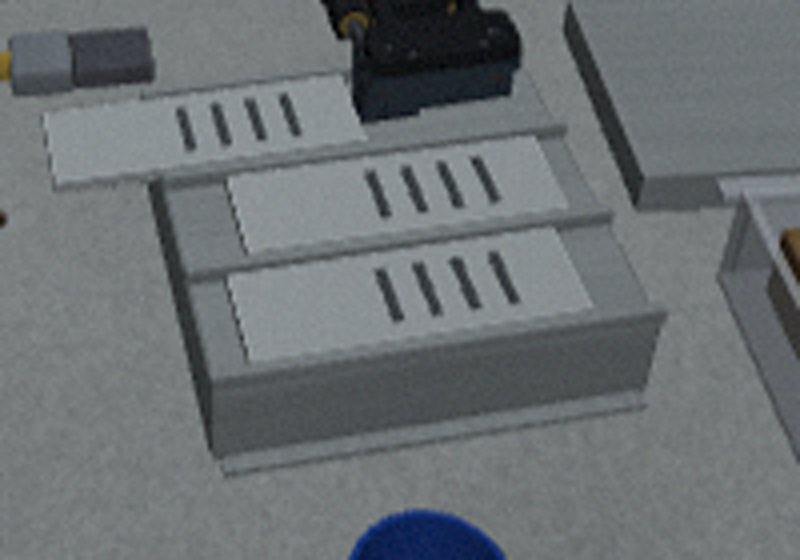

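```bash
python3 -m creep '[[0.3,0,-1,0,1],[0.3,0,-1.5,0,-1],[0,0,-1.5,0,-1],[0,0,-1.5,0,-1],[0,0,0,0,-1]]'
python3 - <<'E'
from h import *
go(*tray2w(-.153,.0665),.14,6.6)
E
```

```text
time_s: 6.73
eef_pos: [0.6091, -0.1217, 0.14]
ee_rot: [179.4, -1.1, 6.6]
force: [0.1, 0.8, 0.3]
finger_gap: 0.263
from [ 0.6091 -0.1217  0.14  ] [179.44  -1.09   6.56] -> cm dx -18.08 dy -0.05 dz 0.00 spin -0.001 F [0.1 0.8 0.3] gap 0.263 t 6.73
```

```bash
python3 -m creep '[[-2,0,0,0,-1],[-2,0,0,0,-1],[-2,0,0,0,-1],[-2,0,0,0,-1],[-2,0,0,0,-1],[-2,0,0,0,-1],[-2,0,0,0,-1],[-2,0,0,0,-1],[-2,0,0,0,-1],[0,0,0,0,-1]]'
python3 - <<'E'
from h import *
go(*tray2w(-.153,.0665),.0805,6.5)
p=optics.snapshot("top")
save(p,"t2",(230,100,400,260),4)
E
```

```text
time_s: 7.57
eef_pos: [0.4292, -0.1424, 0.1383]
ee_rot: [179.3, -1.5, 6.8]
force: [0.8, 0.9, -0.8]
finger_gap: 0.986
from [ 0.4292 -0.1424  0.1383] [179.29  -1.47   6.76] -> cm dx 0.03 dy -0.05 dz 5.78 spin 0.004 F [ 0.8  0.9 -0.8] gap 0.986 t 7.57
```

View pics/t2.png

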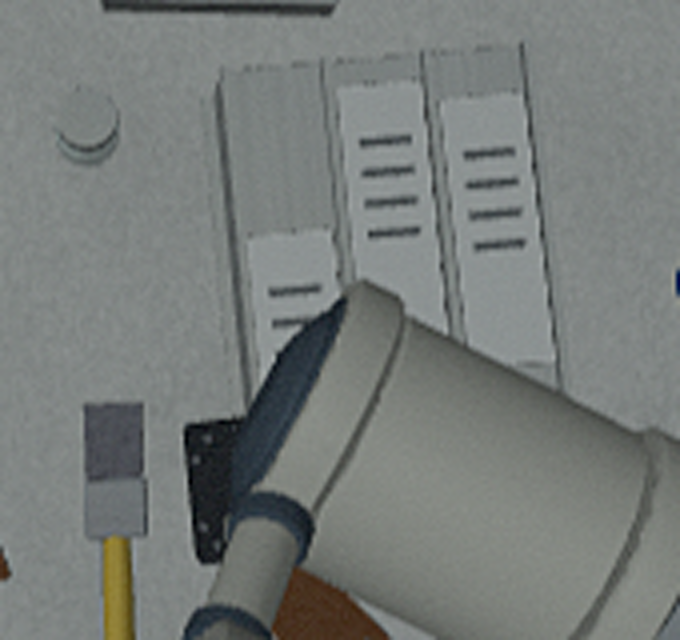

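```bash
python3 -m creep '[[0,0,1.1,0,-1],[0,0,1.1,0,-1],[0,0,1.1,0,-1],[0,0,1.1,0,-1],[0,0,0.8,0,-1],[0,0,0,0,-1]]'
python3 - <<'E'
from h import *
go(*tray2w(-.153,.0665),.0805,6.5)
p=optics.snapshot("side");save(p,"s2",(180,200,380,340),4)
E
```

```text
time_s: 8.12
eef_pos: [0.441, -0.1452, 0.0862]
ee_rot: [179.0, -2.0, 6.7]
force: [-0.3, 0.8, 0.4]
finger_gap: 1.0
from [ 0.441  -0.1452  0.0862] [178.98  -2.01   6.74] -> cm dx -1.11 dy -0.47 dz 0.57 spin 0.004 F [-0.3  0.8  0.4] gap 1.0 t 8.12
```

View pics/s2.png

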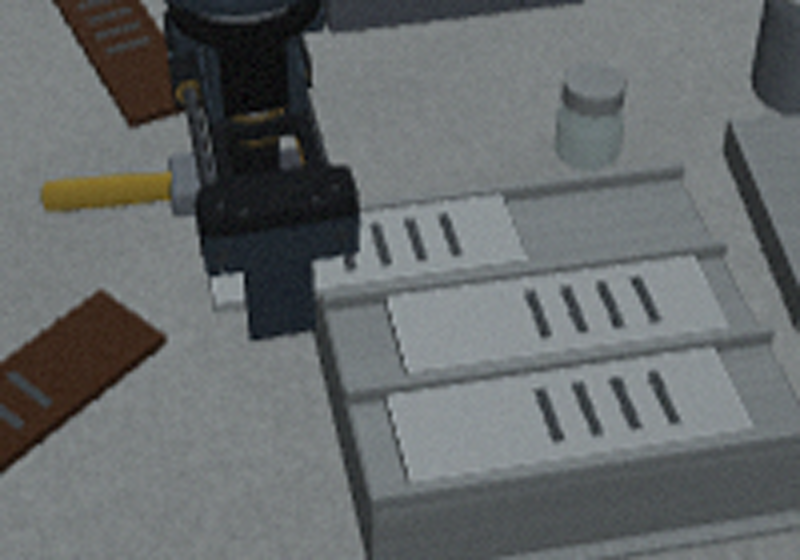

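```bash
python3 -m creep '[[-0.4,-0.17,0,0,-1],[-0.4,-0.17,0,0,-1],[-0.3,-0.13,0,0,-1],[0,0,0.3,0,-1],[0,0,0.27,0,-1],[0,0,0,0,-1]]'
python3 - <<'E'
from h import *
go(*tray2w(-.153,.0665),.0805,6.5)
E
```

```text
time_s: 8.67
eef_pos: [0.4302, -0.1419, 0.0821]
ee_rot: [178.9, -2.2, 6.8]
force: [0.9, -0.5, 0.3]
finger_gap: 1.003
from [ 0.4302 -0.1419  0.0821] [178.87  -2.19   6.77] -> cm dx -0.08 dy -0.02 dz 0.16 spin 0.005 F [ 0.9 -0.5  0.3] gap 1.003 t 8.67
```

```bash
python3 -m creep '[[-0.05,0,0.2,0.005,-1],[0,0,0,0,1],[0,0,0,0,1],[0,0,0,0,1],[0,0,0,0,1],[0,0,0,0,1],[0,0,0,0,1],[0,0,0,0,1],[0,0,0,0,1]]'
python3 - <<'E'
from h import *
go(*tray2w(-.153,.0665),.0805,6.5)
E
```

```text
time_s: 9.42
eef_pos: [0.4301, -0.1422, 0.0799]
ee_rot: [178.9, -2.2, 6.4]
force: [0.2, 0.9, -0.4]
finger_gap: 0.609
from [ 0.4301 -0.1422  0.0799] [178.88  -2.21   6.44] -> cm dx -0.06 dy -0.04 dz -0.06 spin -0.001 F [ 0.2  0.9 -0.4] gap 0.609 t 9.42
```

```bash
python3 -m creep '[[0,0,-0.3,0,1],[0,0,-0.5,0,1],[0,0,-0.6,0,1],[0,0,-0.6,0,1],[0,0,-0.6,0,1],[0,0,-0.6,0,1],[0,0,-0.6,0,1],[0,0,-0.6,0,1],[0,0,-0.6,0,1],[0,0,-0.6,0,1],[0,0,-0.6,0,1],[0,0,0,0,1]]'
python3 - <<'E'
from h import *
go(.36,.18,.14,7)
p=optics.snapshot("side");save(p,"s3",(150,160,410,340),3)
E
```

```text
time_s: 10.42
eef_pos: [0.4273, -0.1412, 0.1496]
ee_rot: [178.8, -2.3, 6.4]
force: [0.8, -1.7, -0.5]
finger_gap: 0.612
from [ 0.4273 -0.1412  0.1496] [178.84  -2.27   6.45] -> cm dx -3.08 dy -32.67 dz 0.96 spin -0.010 F [ 0.8 -1.7 -0.5] gap 0.612 t 10.42
```

View pics/s3.png

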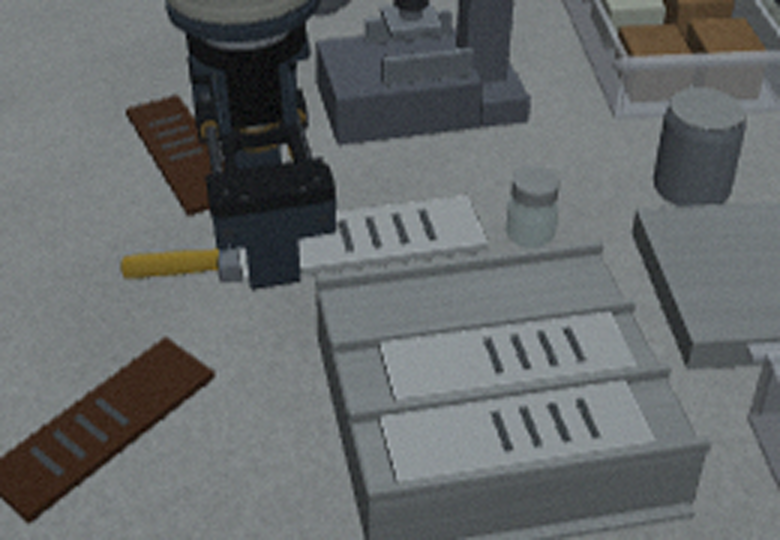

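```bash
python3 -m creep '[[-0.3,-0.8,0,0,1],[-0.3,-1.6,0,0,1],[-0.3,-1.6,0,0,1],[-0.3,-1.6,0,0,1],[-0.3,-1.6,0,0,1],[-0.3,-1.6,0,0,1],[-0.3,-1.6,0,0,1],[-0.3,-1.6,0,0,1],[-0.3,-1.6,0,0,1],[-0.3,-1.6,0,0,1],[0,-1.6,0,0,1],[0,-1.6,0,0,1],[0,-1.6,0,0,1],[0,-1.6,0,0,1],[0,-1.6,0,0,1],[0,-1.6,0,0,1],[0,-1.6,0,0,1],[0,-1.6,0,0,1],[0,-1.6,0,0,1],[0,0,0,0,1]]'
python3 - <<'E'
from h import *
go(.36,.18,.14,7)
p=optics.snapshot("wrist");save(p,"w2")
E
```

```text
time_s: 12.13
eef_pos: [0.3476, 0.1682, 0.1357]
ee_rot: [179.0, -1.4, 6.2]
force: [0.4, -0.1, -1.1]
finger_gap: 0.61
from [0.3476 0.1682 0.1357] [178.99  -1.42   6.24] -> cm dx 1.36 dy -1.04 dz -0.43 spin -0.013 F [ 0.4 -0.1 -1.1] gap 0.61 t 12.13
```

View pics/w2.png

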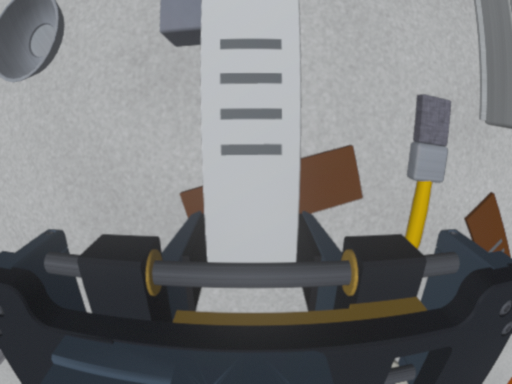

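Run:
```python
from h import *
p=optics.snapshot("top")
print("cam",(-p["R"].T@p["t"]).round(3))
save(p,"t3",(120,100,215,205),6)
P=cloud(p)
def fit(a,b):  # b=m*a+c robust
    m=np.polyfit(a,b,1)
    for _ in range(5):
        r=b-np.polyval(m,a);k=abs(r)<max(.0015,np.median(abs(r))*1.5);m=np.polyfit(a[k],b[k],1)
    return m,k.sum(),np.std((b-np.polyval(m,a))[k])
m=(P[...,2]>.048)&(P[...,2]<.062)&(P[...,0]>.45)&(P[...,0]<.7)&(P[...,1]>.1)&(P[...,1]<.3)
rr,cc=np.where(m)
X=np.array([w(p,r,c,z=.055) for r,c in zip(rr,cc)])
# right edge: for each row, the max col
R=[];L=[];F=[]
for r in np.unique(rr):
    c=cc[rr==r]; 
    R.append(w(p,r,c.max()+.5,z=.055)); L.append(w(p,r,c.min()-.5,z=.055))
for c in np.unique(cc):
    r=rr[cc==c]; F.append(w(p,r.max()+.5,c,z=.055))
R,L,F=map(np.array,(R,L,F))
s=R[:,0]<.66;print("right y=mx+c",fit(R[s,0],R[s,1]))
s=(L[:,0]>.49)&(L[:,0]<.535);print("left",fit(L[s,0],L[s,1]),L[s][:, :2].round(3).tolist())
s=(F[:,1]>.155)&(F[:,1]<.245);print("front x=my+c",fit(F[s,1],F[s,0]))
```

```text
cam [ 0.425 -0.006  1.04 ]
right y=mx+c (array([0.12800187, 0.0813559 ]), np.int64(51), np.float64(0.0007275105325458994))
left (array([0.12282359, 0.19539876]), np.int64(18), np.float64(0.0006409024205120057)) [[0.534, 0.26], [0.531, 0.26], [0.529, 0.26], [0.526, 0.26], [0.524, 0.26], [0.521, 0.26], [0.518, 0.26], [0.516, 0.26], [0.513, 0.26], [0.511, 0.257], [0.508, 0.257], [0.506, 0.257], [0.503, 0.257], [0.5, 0.257], [0.498, 0.256], [0.495, 0.256], [0.493, 0.256], [0.49, 0.256]]
front x=my+c (array([-0.38990696,  0.57927556]), np.int64(23), np.float64(0.0030305697136891823))
```

View pics/t3.png

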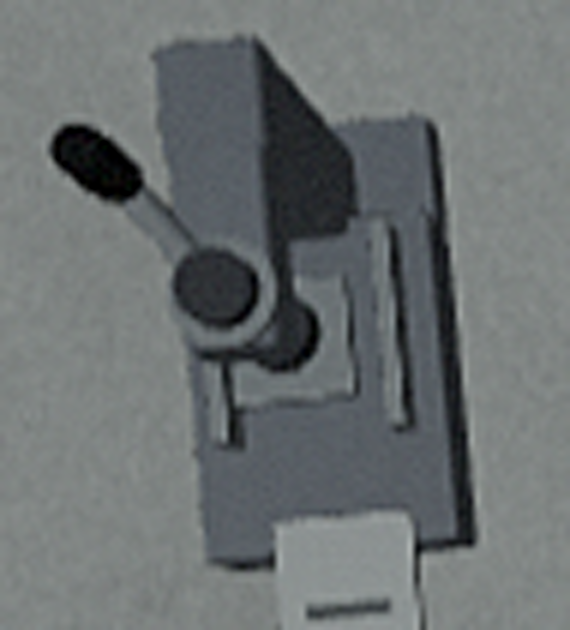

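Run:
```python
from h import *
p=optics.snapshot("top");P=cloud(p)
for c,r in [(155,192.5),(195.5,190)]: print(w(p,r,c,z=.055).round(4))
for c in [158,160,162,192,194]:
    col=P[180:200,c]; print(c,[(180+i,*col[i].round(3)) for i in range(20) if abs(col[i,2]-.055)<.02 or 1][8:16])
# guide fronts / inner faces at z .083
m=(P[...,2]>.077)&(P[...,2]<.089)&(P[...,0]<.6)&(P[...,1]>.15)&(P[...,1]<.27)&(P[...,0]>.5)
rr,cc=np.where(m);X=np.array([w(p,r,c,z=.083)[:2] for r,c in zip(rr,cc)])
yaw=np.radians(7.15);d=X-[.574,.2105];a=d@[np.cos(yaw),np.sin(yaw)];b=d@[-np.sin(yaw),np.cos(yaw)]
for lo,hi in [(-.06,-.028),(.028,.06)]:
    s=(b>lo)&(b<hi);print(s.sum(),np.percentile(a[s],[0,2,50,98,100]).round(4),np.percentile(b[s],[0,5,50,95,100]).round(4))
# column front face via arm top/side
m=(P[...,2]>.19)&(P[...,2]<.215)&(P[...,0]<.7)&(P[...,0]>.5)&(P[...,1]>.15)&(P[...,1]<.27)
d=P[m][:,:2]-[.574,.2105];a=d@[np.cos(yaw),np.sin(yaw)];b=d@[-np.sin(yaw),np.cos(yaw)]
print("arm",np.percentile(a,[0,2,50,98,100]).round(4),np.percentile(b[a>.03],[0,3,50,97,100]).round(4))
```

```text
[0.4863 0.2521 0.055 ]
[0.4947 0.1484 0.055 ]
158 [(188, np.float64(0.498), np.float64(0.246), np.float64(0.052)), (189, np.float64(0.495), np.float64(0.244), np.float64(0.058)), (190, np.float64(0.493), np.float64(0.245), np.float64(0.056)), (191, np.float64(0.49), np.float64(0.244), np.float64(0.056)), (192, np.float64(0.488), np.float64(0.244), np.float64(0.056)), (193, np.float64(0.485), np.float64(0.245), np.float64(0.052)), (194, np.float64(0.486), np.float64(0.259), np.float64(-0.003)), (195, np.float64(0.483), np.float64(0.258), np.float64(0.001))]
160 [(188, np.float64(0.498), np.float64(0.239), np.float64(0.056)), (189, np.float64(0.496), np.float64(0.24), np.float64(0.055)), (190, np.float64(0.493), np.float64(0.239), np.float64(0.056)), (191, np.float64(0.49), np.float64(0.24), np.float64(0.054)), (192, np.float64(0.488), np.float64(0.239), np.float64(0.055)), (193, np.float64(0.486), np.float64(0.241), np.float64(0.047)), (194, np.float64(0.485), np.float64(0.249), np.float64(0.014)), (195, np.float64(0.483), np.float64(0.252), np.float64(0.001))]
162 [(188, np.float64(0
[... 1070 characters left out ...]
), (189, np.float64(0.497), np.float64(0.153), np.float64(0.054)), (190, np.float64(0.497), np.float64(0.157), np.float64(0.026)), (191, np.float64(0.496), np.float64(0.161), np.float64(0.002)), (192, np.float64(0.493), np.float64(0.161), np.float64(-0.0)), (193, np.float64(0.49), np.float64(0.16), np.float64(0.002)), (194, np.float64(0.488), np.float64(0.161), np.float64(0.0)), (195, np.float64(0.485), np.float64(0.161), np.float64(0.0))]
78 [-0.036  -0.0339 -0.0081  0.0198  0.0202] [-0.041  -0.0406 -0.0366 -0.0328 -0.0324]
49 [-0.0364 -0.0362 -0.0186 -0.0029 -0.0026] [0.0322 0.0332 0.0372 0.041  0.0415]
arm [-0.0202 -0.0193  0.0492  0.0937  0.0963] [-0.0197 -0.019  -0.0013  0.0183  0.0205]
```

```bash
cat >> h.py <<'E'
PB=np.array([.574,.2105]);PY=7.15
def pr(a,b=0):
    y=np.radians(PY);c,s=np.cos(y),np.sin(y);return PB+[c*a-s*b,s*a+c*b]
def prf(X):
    y=np.radians(PY);d=np.array(X)[:2]-PB;return np.array([np.cos(y)*d[0]+np.sin(y)*d[1],-np.sin(y)*d[0]+np.cos(y)*d[1]])
E
python3 - <<'E'
from h import *
print(prf(status.sense()["eef_pos"]))
go(*pr(-.215),.087,7.15)
E
```

```text
[-0.22991418 -0.01585345]
from [0.3478 0.1662 0.1358] [178.96  -1.4    6.22] -> cm dx 1.47 dy -1.61 dz 4.88 spin -0.016 F [-0.4 -1.1  0. ] gap 0.608 t 12.28
```

```bash
python3 -m creep '[[0.2,-0.5,0,-0.016,1],[0.4,-0.5,0,0,1],[0.4,-0.4,0,0,1],[0.4,-0.2,0,0,1],[0,0,0,0,1],[0,0,0.5,0,1],[0,0,0.5,0,1],[0,0,0.5,0,1],[0,0,0.5,0,1],[0,0,0.5,0,1],[0,0,0,0,1]]'
python3 - <<'E'
from h import *
print(prf(status.sense()["eef_pos"]))
go(*pr(-.215),.087,7.15)
p=optics.snapshot("top");save(p,"t4",(120,100,240,220),5)
E
```

```text
time_s: 13.2
eef_pos: [0.3619, 0.1828, 0.1077]
ee_rot: [178.9, -1.3, 7.0]
force: [0.9, 0.2, -0.4]
finger_gap: 0.61
[-0.21391784 -0.00112517]
from [0.3619 0.1828 0.1077] [178.91  -1.33   7.01] -> cm dx -0.11 dy -0.11 dz 2.07 spin -0.002 F [ 0.9  0.2 -0.4] gap 0.61 t 13.2
```

View pics/t4.png

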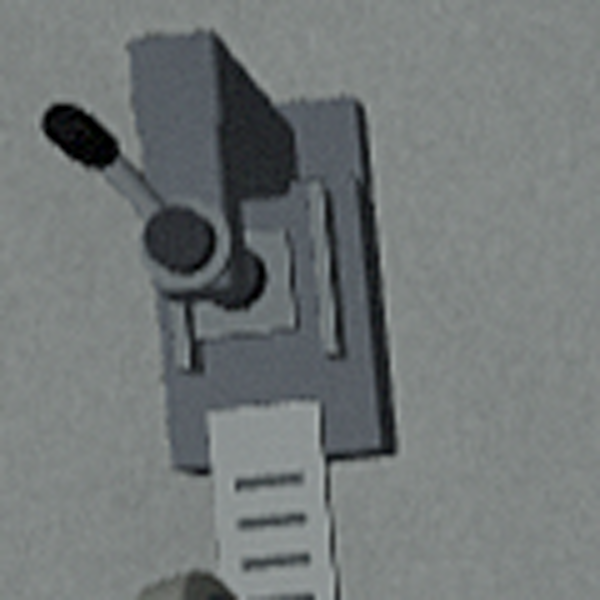

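```bash
python3 -m creep '[[-0.05,-0.1,0.5,0,1],[0,0,0.5,0,1],[0,0,0.5,0,1],[0,0,0.5,0,1],[0,0,0,0,1]]'
cat >> h.py <<'E'
def platep(p,lo,hi,amax=.06,amin=-.16):
    """plate-ish bright pixels near press with z in (lo,hi): in press frame"""
    P=cloud(p);hsv=cv2.cvtColor(p["image"],cv2.COLOR_RGB2HSV)
    m=(P[...,0]>.3)&(P[...,0]<.62)&(P[...,1]>.12)&(P[...,1]<.28)&(P[...,2]>lo)&(P[...,2]<hi)&(hsv[...,2]>125)&(hsv[...,1]<40)
    m=cv2.morphologyEx(m.astype(np.uint8),cv2.MORPH_OPEN,np.ones((2,2),np.uint8))>0
    q=P[m];zt=np.median(q[:,2]);rr,cc=np.where(m)
    X=np.array([prf(w(p,r,c,z=zt)) for r,c in zip(rr,cc)])
    print("n",len(X),"zt",zt.round(4),"a",np.percentile(X[:,0],[1,99]).round(4))
    for a in np.arange(amin,amax,.02):
        s=(X[:,0]>a)&(X[:,0]<a+.02)
        if s.sum()>15: b=X[s,1];print("a",round(a+.01,3),"b",np.percentile(b,[2,98]).round(4),"mid",np.mean(np.percentile(b,[2,98])).round(4),"z",np.median(q[s,2]).round(4))
E
python3 - <<'E'
from h import *
print(prf(status.sense()["eef_pos"]))
go(*pr(-.215),.087,7.15)
p=optics.snapshot("top");platep(p,.06,.11)
E
```

```text
time_s: 13.67
eef_pos: [0.3619, 0.1835, 0.0862]
ee_rot: [178.9, -1.4, 7.0]
force: [-0.1, -0.0, 0.3]
finger_gap: 0.608
[-0.21377463 -0.0003685 ]
from [0.3619 0.1835 0.0862] [178.92  -1.37   7.01] -> cm dx -0.12 dy -0.04 dz -0.08 spin -0.002 F [-0.1 -0.   0.3] gap 0.608 t 13.67
n 799 zt nan a [nan nan]
```

```bash
sed -i 's/zt=np.median(q\[:,2\])/zt=np.nanmedian(q[:,2])/; s/"z",np.median/"z",np.nanmedian/; s/    q=P\[m\];zt/    m\&=~np.isnan(P[...,2]);q=P[m];zt/' h.py
python3 - <<'E'
from h import *
p=optics.snapshot("top");platep(p,.06,.11)
E
```

```text
n 800 zt 0.0686 a [-0.1811 -0.064 ]
a -0.15 b [-0.0292  0.0224] mid -0.0034 z 0.0688
a -0.13 b [-0.0284  0.0246] mid -0.0019 z 0.0686
a -0.11 b [-0.0288  0.0235] mid -0.0026 z 0.0687
a -0.09 b [-0.0291  0.0242] mid -0.0025 z 0.068
a -0.07 b [-0.0285  0.0233] mid -0.0026 z 0.0676
```

```bash
python3 -m creep '[[0,-0.15,0,-0.002,1],[0.5,0,0,0,1],[0.7,0,0,0,1],[0.7,0,0,0,1],[0.7,0,0,0,1],[0.7,0,0,0,1],[0,0,0,0,1]]'
python3 - <<'E'
from h import *
print(prf(status.sense()["eef_pos"]))
go(*pr(-.115,.0015),.087,7.15)
p=optics.snapshot("top");platep(p,.06,.11);save(p,"t5",(120,100,240,220),5)
E
```

```text
time_s: 14.35
eef_pos: [0.3995, 0.1902, 0.0886]
ee_rot: [179.0, -1.5, 7.2]
force: [-0.1, -0.0, -0.7]
finger_gap: 0.611
[-0.17567814  0.00155676]
from [0.3995 0.1902 0.0886] [178.95  -1.54   7.15] -> cm dx 6.07 dy 0.01 dz 0.16 spin 0.000 F [-0.1 -0.  -0.7] gap 0.611 t 14.35
n 704 zt 0.0708 a [-0.1371 -0.0269]
a -0.13 b [-0.0267 -0.0033] mid -0.015 z 0.0715
a -0.11 b [-0.0272  0.0106] mid -0.0083 z 0.0714
a -0.09 b [-0.0269  0.0254] mid -0.0007 z 0.0712
a -0.07 b [-0.0266  0.0268] mid 0.0001 z 0.0707
a -0.05 b [-0.0261  0.0258] mid -0.0002 z 0.0703
a -0.03 b [-0.0264  0.0261] mid -0.0002 z 0.07
```

View pics/t5.png

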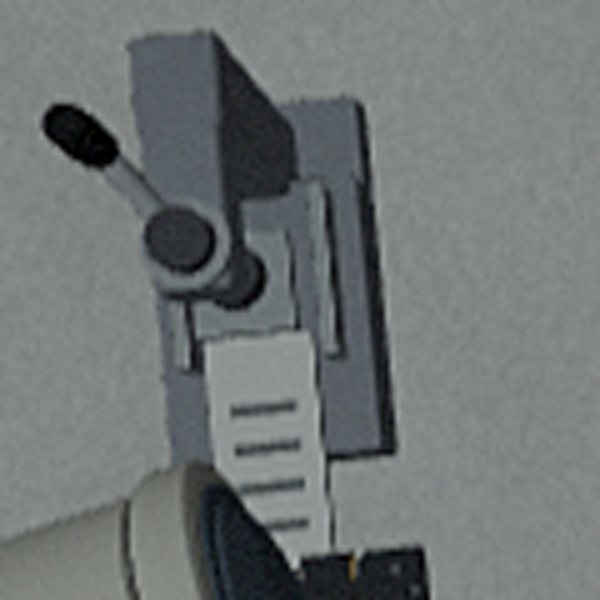

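```bash
python3 -m creep '[[0.6,0,0.04,0,1],[0.6,0,0.04,0,1],[0.6,0,0.04,0,1],[0.6,0,0.04,0,1],[0.6,0,0.04,0,1],[0.6,0,0.04,0,1],[0.6,0,0.04,0,1],[0.6,0,0.04,0,1],[0.6,0,0.04,0,1],[0,0,0,0,1]]'
python3 - <<'E'
from h import *
print(prf(status.sense()["eef_pos"]))
go(*pr(-.099,.0015),.0815,7.15)
E
```

```text
time_s: 15.23
eef_pos: [0.4578, 0.1971, 0.0858]
ee_rot: [178.9, -1.4, 7.1]
force: [0.3, -0.5, -1.1]
finger_gap: 0.613
[-0.11699354  0.00121952]
from [0.4578 0.1971 0.0858] [178.93  -1.45   7.14] -> cm dx 1.80 dy -0.03 dz 0.43 spin -0.000 F [ 0.3 -0.5 -1.1] gap 0.613 t 15.23
```

```bash
python3 -m creep '[[0.4,0,0.05,0,1],[0.4,0,0.05,0,1],[0.3,0,0.05,0,1],[0.3,0,0.05,0,1],[0.2,0,0.05,0,1],[0,0,0,0,1]]'
python3 - <<'E'
from h import *
print(prf(status.sense()["eef_pos"]))
go(*pr(-.099,.0015),.0815,7.15)
E
```

```text
time_s: 15.73
eef_pos: [0.4717, 0.1986, 0.0825]
ee_rot: [178.9, -1.0, 7.1]
force: [1.0, 0.0, -0.7]
finger_gap: 0.611
[-0.10298988  0.00089396]
from [0.4717 0.1986 0.0825] [178.89  -1.02   7.15] -> cm dx 0.40 dy -0.06 dz 0.10 spin -0.000 F [ 1.   0.  -0.7] gap 0.611 t 15.73
```

```bash
python3 -m creep '[[0.3,0,0.03,0,1],[0.25,0,0.03,0,1],[0.2,0,0,0,1]]'
python3 - <<'E'
from h import *
print(prf(status.sense()["eef_pos"]))
go(*pr(-.099,.0015),.0815,7.15)
p=optics.snapshot("side");save(p,"s4",(190,110,350,240),5)
p=optics.snapshot("top");save(p,"t6",(120,100,240,220),5)
E
```

```text
time_s: 15.98
eef_pos: [0.4729, 0.1984, 0.0804]
ee_rot: [178.8, -0.3, 7.2]
force: [-9.0, 1.7, 1.7]
finger_gap: 0.612
[-0.1018669   0.00060173]
from [0.4729 0.1984 0.0804] [178.82  -0.25   7.16] -> cm dx 0.29 dy -0.09 dz -0.11 spin 0.000 F [-9.   1.7  1.7] gap 0.612 t 15.98
```

View pics/s4.png

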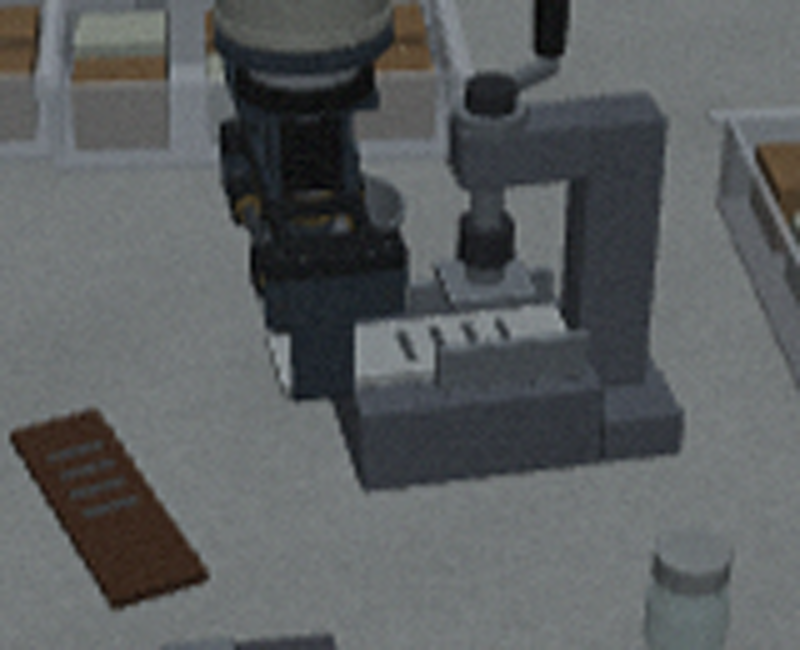

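```bash
python3 -m creep '[[0,0,0,0,-1],[0,0,0,0,-1],[0,0,0,0,-1],[0,0,0,0,-1],[0,0,0,0,-1],[-0.05,0,-0.3,0,-1],[0,0,-0.5,0,-1],[0,0,-0.6,0,-1],[0,0,-0.6,0,-1],[0,0,-0.6,0,-1],[0,0,0,0,-1]]'
python3 - <<'E'
from h import *
print(prf(status.sense()["eef_pos"]))
go(*pr(-.22,.0),.14,7.15)
E
```

```text
time_s: 17.0
eef_pos: [0.4738, 0.1993, 0.1099]
ee_rot: [178.8, -0.4, 7.2]
force: [0.1, -0.0, 0.9]
finger_gap: 1.001
[-0.10086107  0.0013345 ]
from [0.4738 0.1993 0.1099] [178.83  -0.41   7.16] -> cm dx -11.91 dy 0.13 dz -3.01 spin 0.000 F [ 0.1 -0.   0.9] gap 1.001 t 17.0
```

```bash
python3 -m creep '[[-1,0,-0.6,0,1],[-1.2,0,-0.6,0,1],[-1.2,0,-0.6,0,1],[-1.2,0.5,-0.6,0,1],[-1.2,1.5,-0.6,0,1],[-0.5,1.5,-0.3,0,1],[0,1.5,-0.3,0,1],[0,1.5,-0.3,0,1],[0,1.5,0,0,1],[0,1.5,0,0,1],[0,1.5,0,0,1],[0,1.5,0,0,1],[0,0,0,0,1]]'
python3 - <<'E'
from h import *
p=optics.snapshot("top");save(p,"t7",(110,90,400,280),2.7)
platep(p,.05,.08)
for c,s,a,st in plates(p): print(c.round(4),np.round(s,3),round(a,2),"tray:",trayf(c).round(4),st)
go(*tray2w(.13,.0),.16,6.5)
E
```

```text
time_s: 18.08
eef_pos: [0.4067, 0.0633, 0.1576]
ee_rot: [178.8, -0.2, 7.4]
force: [-0.0, 0.5, -0.4]
finger_gap: 0.08
n 663 zt 0.0635 a [-0.1006  0.0409]
a -0.09 b [-0.0282  0.0242] mid -0.002 z 0.0635
a -0.07 b [-0.0277  0.0249] mid -0.0014 z 0.0635
a -0.05 b [-0.0275  0.0249] mid -0.0013 z 0.0635
a -0.03 b [-0.0281  0.0253] mid -0.0014 z 0.0633
a -0.01 b [-0.0283 -0.0211] mid -0.0247 z 0.0619
a 0.01 b [-0.0281 -0.0215] mid -0.0248 z 0.0633
a 0.03 b [-0.0271  0.0013] mid -0.0129 z 0.0638
[ 0.5878 -0.258 ] [0.173 0.055] 6.65 tray: [-0.0083 -0.0663] [ 340  124   29   67 1198]
[ 0.5512 -0.1975] [0.175 0.055] 6.34 tray: [-0.0381 -0.0021] [ 317  137   28   68 1226]
from [0.4064 0.0641 0.1575] [178.86  -0.21   7.41] -> cm dx 27.79 dy 27.93 dz -0.25 spin 0.016 F [0.1 0.7 0.2] gap 0.037 t 18.13
```

View pics/t7.png

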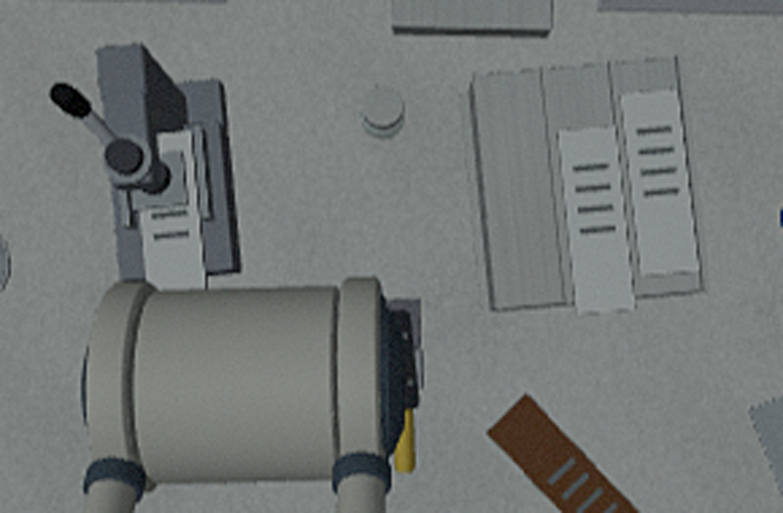

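```bash
python3 - <<'E'
from h import *
go(*tray2w(.08,.0),.16,6.5)
E
python3 -m creep '[[1.1,1.4,0,0,1],[1.1,1.4,0,0,1],[1.1,1.4,0,0,1],[1.1,1.4,0,0,1],[1.1,1.4,0,0,1],[1.1,1.4,0,0,1],[1.1,1.4,0,0,1],[1.1,1.4,0,0,1],[1.1,1.4,0,0,1],[1.1,1.4,0,0,1],[1.1,1.4,0,0,1],[1.1,1.4,0,0,1],[1.1,1.4,0,0,1],[1.1,1.4,0,0,1],[1.1,1.4,0,0,1],[1.1,1.4,0,0,1],[1.1,1.4,0,0,1],[1.1,1.4,0,0,1],[1.1,1.4,0,0,1],[0,0,0,0,1]]'
python3 - <<'E'
from h import *
go(*tray2w(.08,.0),.12,6.5)
E
```

```text
from [0.4064 0.0641 0.1575] [178.86  -0.21   7.41] -> cm dx 22.79 dy 27.83 dz -0.25 spin 0.016 F [0.1 0.7 0.2] gap 0.037 t 18.13
time_s: 19.8
eef_pos: [0.6433, -0.1591, 0.1639]
ee_rot: [179.3, 0.4, 7.9]
force: [-1.1, -0.8, -0.5]
finger_gap: 0.005
from [ 0.6433 -0.1591  0.1639] [179.28   0.42   7.94] -> cm dx 2.16 dy 2.66 dz 4.39 spin 0.025 F [-1.1 -0.8 -0.5] gap 0.005 t 19.8
```

```bash
python3 -m creep '[[0.7,0.9,0,0.025,1],[0.7,0.9,0,0,1],[0.7,0.8,0,0,1],[0,0,0,0,1],[0,0,0.7,0,1],[0,0,0.7,0,1],[0,0,0.7,0,1],[0,0,0.7,0,1],[0,0,0.7,0,1],[0,0,0.7,0,1],[0,0,0.7,0,1],[0,0,0.7,0,1],[0,0,0,0,1]]'
python3 - <<'E'
from h import *
go(*tray2w(.08,.0),.082,6.3)
E
```

```text
time_s: 20.88
eef_pos: [0.6628, -0.1749, 0.1006]
ee_rot: [179.5, 0.8, 6.8]
force: [-0.9, 0.2, -0.7]
finger_gap: 0.002
from [ 0.6628 -0.1749  0.1006] [179.53   0.8    6.82] -> cm dx 0.46 dy 0.82 dz 1.86 spin 0.009 F [-0.9  0.2 -0.7] gap 0.002 t 20.88
```

```bash
python3 -m creep '[[0.25,0.4,0,0.009,1],[0.2,0.4,0,0,1],[0,0,0,0,1],[0,0,0.5,0,1],[0,0,0.5,0,1],[0,0,0,0,1]]'
python3 - <<'E'
from h import *
go(*tray2w(.08,.0),.082,6.3)
E
```

```text
time_s: 21.38
eef_pos: [0.6695, -0.184, 0.0904]
ee_rot: [179.5, 0.7, 6.2]
force: [-0.2, -0.3, 0.0]
finger_gap: 0.005
from [ 0.6695 -0.184   0.0904] [179.47   0.69   6.21] -> cm dx -0.10 dy -0.16 dz 0.84 spin -0.002 F [-0.2 -0.3  0. ] gap 0.005 t 21.38
```

```bash
python3 -m creep '[[-0.1,-0.15,0.4,0,1],[0,0,0.45,0,1],[0,0,0,0,1],[-0.7,0,0,0,1],[-0.8,0,0,0,1],[-0.8,0,0,0,1],[-0.8,0,0,0,1],[-0.8,0,0,0,1],[-0.8,0,0,0,1],[-0.8,0,0,0,1],[0,0,0,0,1]]'
python3 - <<'E'
from h import *
print(trayf(status.sense()["eef_pos"]))
go(*tray2w(.019,.0),.082,6.3)
E
```

```text
time_s: 22.3
eef_pos: [0.6063, -0.1887, 0.082]
ee_rot: [179.5, 0.7, 6.2]
force: [-0.2, -0.1, -0.7]
finger_gap: 0.004
[0.01764997 0.00056472]
from [ 0.6063 -0.1887  0.082 ] [179.49   0.73   6.22] -> cm dx 0.14 dy 0.06 dz 0.00 spin -0.001 F [-0.2 -0.1 -0.7] gap 0.004 t 22.3
```

```bash
python3 -m creep '[[0.3,0,-0.8,0,1],[0.3,0,-0.8,0,-1],[0,0,-0.8,0,-1],[0,0,-0.8,0,-1],[0,0,-0.8,0,-1],[0,0,-0.8,0,-1],[0,0,0,0,-1]]'
python3 -m creep '[[-1.2,0,0,0,-1],[-1.2,0,0,0,-1],[-1.2,0,0,0,-1],[-1.2,0,0,0,-1],[-1.2,0,0,0,-1],[-1.2,0,0,0,-1],[-1.2,0,0,0,-1],[-1.2,0,0,0,-1],[-1.2,0,0,0,-1],[-1.2,0,0,0,-1],[-1.2,0,0,0,-1],[-1.2,0,0,0,-1],[-1.2,0,0,0,-1],[-1.2,0,0,0,-1],[-1.0,0,0,0,-1],[0,0,0,0,-1]]'
python3 - <<'E'
from h import *
go(*tray2w(-.160,.0),.0805,6.3)
p=optics.snapshot("top")
for c,s,a,st in plates(p): print(c.round(4),np.round(s,3),round(a,2),"tray:",trayf(c).round(4),st)
save(p,"t8",(230,100,400,260),4)
E
```

```text
time_s: 22.88
eef_pos: [0.6152, -0.1878, 0.1367]
ee_rot: [179.4, 0.6, 6.2]
force: [0.7, -0.4, 0.1]
finger_gap: 0.412
time_s: 24.22
eef_pos: [0.4311, -0.207, 0.14]
ee_rot: [179.3, 0.4, 6.4]
force: [0.2, 0.5, 0.4]
finger_gap: 1.004
from [ 0.4311 -0.207   0.14  ] [179.31   0.37   6.36] -> cm dx -0.15 dy 0.15 dz 5.95 spin 0.001 F [0.2 0.5 0.4] gap 1.004 t 24.22
[ 0.6118 -0.2553] [0.129 0.055] 6.57 tray: [ 0.0159 -0.0662] [340 123  25  51 771]
[ 0.529  -0.1999] [0.12  0.055] 6.34 tray: [-0.0604 -0.0021] [319 156  23  48 654]
```

View pics/t8.png

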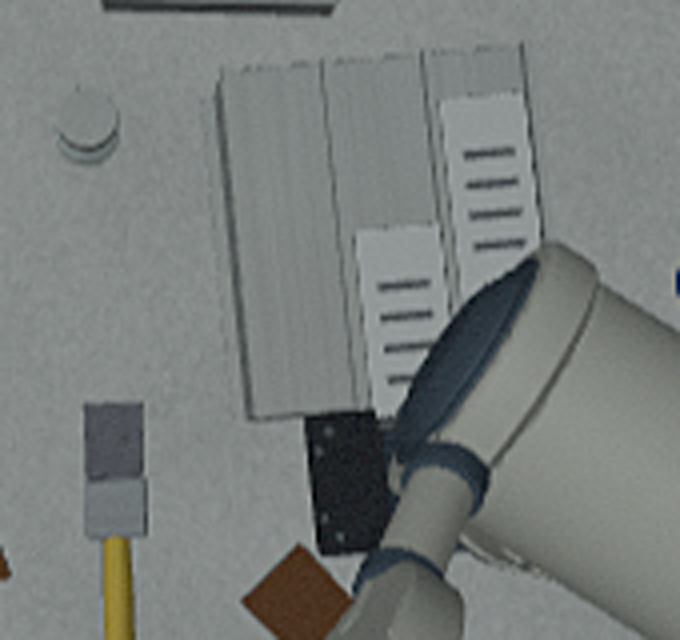

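```bash
python3 -m creep '[[0.1,0.2,0.5,0,-1],[0,0.1,0.6,0,-1],[0,0,0.6,0,-1],[0,0,0.6,0,-1],[0,0,0.6,0,-1],[0,0,0.6,0,-1],[0,0,0.6,0,-1],[0,0,0.6,0,-1],[0,0,0.5,0,-1],[0,0,0,0,-1]]'
python3 - <<'E'
from h import *
go(*tray2w(-.157,-.002),.0805,6.3)
E
```

```text
time_s: 25.1
eef_pos: [0.4362, -0.2113, 0.0815]
ee_rot: [179.3, 0.3, 6.4]
force: [-0.2, 0.6, -0.4]
finger_gap: 1.0
from [ 0.4362 -0.2113  0.0815] [179.28   0.29   6.4 ] -> cm dx -0.31 dy -0.13 dz 0.10 spin 0.002 F [-0.2  0.6 -0.4] gap 1.0 t 25.1
```

```bash
python3 -m creep '[[-0.3,-0.13,0.12,0,-1],[0,0,0,0,1],[0,0,0,0,1],[0,0,0,0,1],[0,0,0,0,1],[0,0,0,0,1],[0,0,0,0,1],[0,0,0,0,1],[0,0,0,0,1]]'
python3 - <<'E'
from h import *
go(*tray2w(-.157,-.002),.0805,6.3)
E
python3 -m creep '[[0,0,-0.3,0,1],[0,0,-0.5,0,1],[0,0,-0.6,0,1],[0,0,-0.6,0,1],[0,0,-0.6,0,1],[0,0,-0.6,0,1],[0,0,-0.6,0,1],[0,0,-0.6,0,1],[0,0,-0.6,0,1],[0,0,-0.6,0,1],[0,0,-0.6,0,1],[0,0,-0.6,0,1],[0,0,0,0,1]]'
python3 - <<'E'
from h import *
go(*pr(-.22),.15,7.15)
p=optics.snapshot("side");save(p,"s5",(150,160,410,340),3)
E
```

```text
time_s: 25.85
eef_pos: [0.4331, -0.2105, 0.081]
ee_rot: [179.2, 0.2, 6.4]
force: [0.7, -0.3, -1.1]
finger_gap: 0.611
from [ 0.4331 -0.2105  0.081 ] [179.22   0.22   6.4 ] -> cm dx -0.01 dy -0.01 dz 0.05 spin 0.002 F [ 0.7 -0.3 -1.1] gap 0.611 t 25.85
time_s: 26.93
eef_pos: [0.4334, -0.2094, 0.1575]
ee_rot: [179.2, 0.2, 6.4]
force: [0.7, -1.1, -1.2]
finger_gap: 0.611
from [ 0.4334 -0.2094  0.1575] [1.7918e+02 1.7000e-01 6.4000e+00] -> cm dx -3.34 dy -39.88 dz 0.75 spin -0.013 F [ 0.7 -1.1 -1.2] gap 0.611 t 26.93
```

View pics/s5.png

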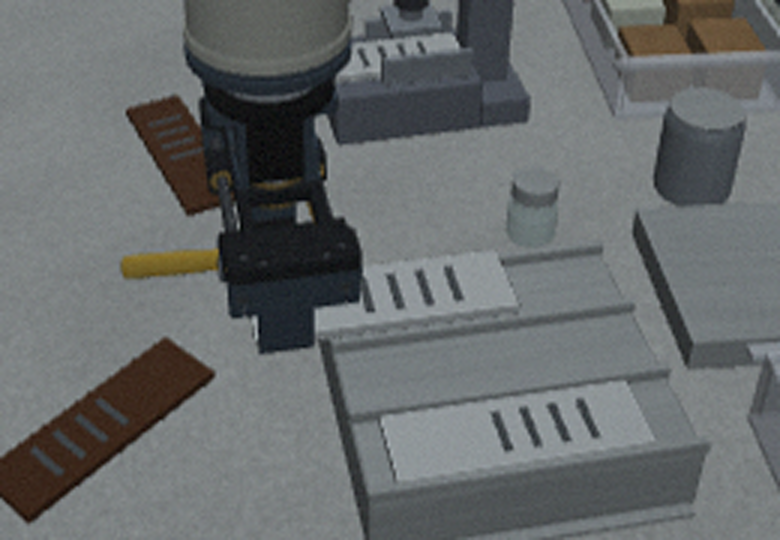

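```bash
python3 -m creep '[[-0.4,-0.8,0,0,1],[-0.4,-1.5,0,0,1],[-0.4,-1.5,0,0,1],[-0.4,-1.5,0,0,1],[-0.4,-1.5,0,0,1],[-0.4,-1.5,0,0,1],[-0.4,-1.5,0,0,1],[-0.4,-1.5,0,0,1],[-0.4,-1.5,0,0,1],[0,-1.5,0,0,1],[0,-1.5,0,0,1],[0,-1.5,0,0,1],[0,-1.5,0,0,1],[0,-1.5,0,0,1],[0,-1.5,0,0,1],[0,-1.5,0,0,1],[0,0,0,0,1]]'
python3 - <<'E'
from h import *
go(*pr(-.22),.15,7.15)
E
```

```text
time_s: 28.4
eef_pos: [0.3474, 0.0432, 0.149]
ee_rot: [179.6, 1.1, 6.4]
force: [0.7, -0.1, -1.7]
finger_gap: 0.609
from [0.3474 0.0432 0.149 ] [179.63   1.12   6.35] -> cm dx 2.38 dy -13.82 dz -0.10 spin -0.014 F [ 0.7 -0.1 -1.7] gap 0.609 t 28.4
```

```bash
python3 -m creep '[[0.1,-1.2,0,-0.014,1],[0.2,-1.4,0,0,1],[0.3,-1.4,0,0,1],[0.3,-1.4,0,0,1],[0.3,-1.4,0,0,1],[0.3,-1.4,0,0,1],[0.3,-1.4,0,0,1],[0.3,-1.4,0,0,1],[0.3,-1.4,0,0,1],[0.3,-1.0,0,0,1],[0,0,0,0,1]]'
python3 - <<'E'
from h import *
go(*pr(-.22),.15,7.15)
E
```

```text
time_s: 29.32
eef_pos: [0.3439, 0.1863, 0.1448]
ee_rot: [179.6, 1.7, 7.4]
force: [0.2, -0.3, -0.2]
finger_gap: 0.61
from [0.3439 0.1863 0.1448] [179.6    1.69   7.4 ] -> cm dx 1.13 dy 0.47 dz -0.52 spin 0.004 F [ 0.2 -0.3 -0.2] gap 0.61 t 29.32
```

```bash
python3 -m creep '[[0.4,0.2,0,0.004,1],[0.4,0.2,0,0,1],[0.3,0.1,0,0,1],[0,0,0,0,1],[0,0,0.5,0,1],[0,0,0.5,0,1],[0,0,0.5,0,1],[0,0,0.5,0,1],[0,0,0.5,0,1],[0,0,0.5,0,1],[0,0,0.5,0,1],[0,0,0.5,0,1],[0,0,0.5,0,1],[0,0,0,0,1]]'
python3 - <<'E'
from h import *
go(*pr(-.215,.001),.098,7.15)
p=optics.snapshot("top");platep(p,.07,.11)
E
```

```text
time_s: 30.48
eef_pos: [0.3521, 0.1786, 0.0936]
ee_rot: [179.5, 1.9, 7.1]
force: [-0.4, -0.5, -0.2]
finger_gap: 0.609
from [0.3521 0.1786 0.0936] [179.52   1.9    7.08] -> cm dx 0.91 dy -0.50 dz -0.44 spin -0.001 F [-0.4 -0.5 -0.2] gap 0.609 t 30.48
n 587 zt 0.0731 a [-0.184  -0.0744]
a -0.15 b [-0.0326  0.0033] mid -0.0146 z 0.0735
a -0.13 b [-0.0329  0.0198] mid -0.0065 z 0.0735
a -0.11 b [-0.0332  0.0199] mid -0.0067 z 0.0723
a -0.09 b [-0.0311  0.02  ] mid -0.0055 z 0.0726
a -0.07 b [-0.0288  0.0192] mid -0.0048 z 0.0722
```

```bash
python3 -m creep '[[0.3,-0.3,-0.3,0,1],[0.3,-0.2,-0.15,0,1],[0.5,0,0,0,1],[0.6,0,0,0,1],[0.6,0,0,0,1],[0.6,0,0,0,1],[0.6,0,0,0,1],[0.6,0,0,0,1],[0,0,0,0,1]]'
python3 - <<'E'
from h import *
print(prf(status.sense()["eef_pos"]))
go(*pr(-.115,.001),.098,7.15)
p=optics.snapshot("top");platep(p,.066,.11)
p=optics.snapshot("side");save(p,"s6",(190,110,350,240),5)
E
```

```text
time_s: 31.28
eef_pos: [0.3985, 0.1904, 0.0985]
ee_rot: [179.6, 1.7, 7.1]
force: [-0.7, 0.5, -0.4]
finger_gap: 0.609
[-0.17661436  0.00191571]
from [0.3985 0.1904 0.0985] [179.56   1.7    7.09] -> cm dx 6.16 dy 0.09 dz 0.05 spin -0.001 F [-0.7  0.5 -0.4] gap 0.609 t 31.28
n 541 zt 0.078 a [-0.1309 -0.0268]
a -0.13 b [-0.0272 -0.0172] mid -0.0222 z 0.0814
a -0.11 b [-0.0273 -0.0092] mid -0.0183 z 0.0784
a -0.09 b [-0.0268  0.0051] mid -0.0108 z 0.0789
a -0.07 b [-0.0276  0.019 ] mid -0.0043 z 0.078
a -0.05 b [-0.0271  0.0257] mid -0.0007 z 0.0777
a -0.03 b [-0.0269  0.0244] mid -0.0012 z 0.0772
```

View pics/s6.png

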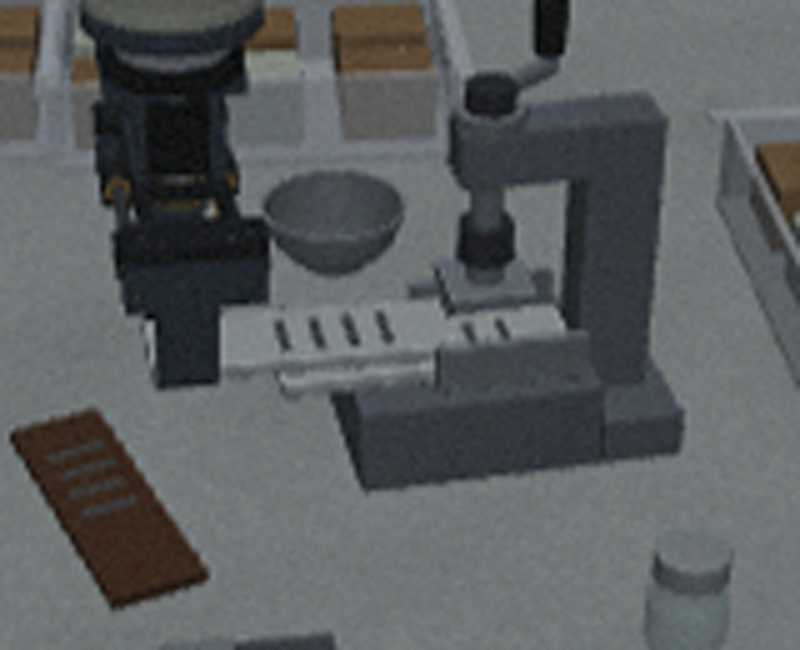

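```bash
python3 -m creep '[[0.6,0,0,0,1],[0.6,0,0,0,1],[0.6,0,0,0,1],[0.6,0,0,0,1],[0.6,0,0,0,1],[0.6,0,0,0,1],[0.6,0,0,0,1],[0.6,0,0,0,1],[0.6,0,0,0,1],[0.6,0,0,0,1],[0,0,0,0,1]]'
python3 - <<'E'
from h import *
print(prf(status.sense()["eef_pos"]))
go(*pr(-.102,.001),.093,7.15)
E
```

```text
time_s: 32.3
eef_pos: [0.4625, 0.1981, 0.096]
ee_rot: [179.5, 1.8, 7.1]
force: [0.2, 0.4, -1.3]
finger_gap: 0.609
[-0.11221998  0.00158261]
from [0.4625 0.1981 0.096 ] [179.53   1.84   7.1 ] -> cm dx 1.02 dy 0.06 dz 0.30 spin -0.001 F [ 0.2  0.4 -1.3] gap 0.609 t 32.3
```

```bash
python3 -m creep '[[0.4,0,0.05,0,1],[0.4,0,0.05,0,1],[0.3,0,0.05,0,1],[0.2,0,0.05,0,1],[0.15,0,0.0,0,1]]'
python3 - <<'E'
from h import *
print(prf(status.sense()["eef_pos"]))
go(*pr(-.102,.001),.091,7.15)
E
```

```text
time_s: 32.72
eef_pos: [0.4711, 0.1985, 0.0917]
ee_rot: [179.4, 2.7, 7.1]
force: [-4.5, -0.7, 1.8]
finger_gap: 0.612
[-0.10362338  0.00086239]
from [0.4711 0.1985 0.0917] [179.43   2.65   7.11] -> cm dx 0.16 dy -0.01 dz 0.07 spin -0.001 F [-4.5 -0.7  1.8] gap 0.612 t 32.72
```

```bash
python3 -m creep '[[0.1,0,0.1,0,1],[0,0,0,0,-1],[0,0,0,0,-1],[0,0,0,0,-1],[0,0,0,0,-1],[0,0,0,0,-1],[-0.05,0,-0.3,0,-1],[0,0,-0.5,0,-1],[0,0,-0.6,0,-1],[0,0,-0.6,0,-1],[0,0,-0.6,0,-1],[0,0,0,0,-1]]'
python3 - <<'E'
from h import *
print(prf(status.sense()["eef_pos"]))
go(*pr(-.22,.0),.14,7.15)
p=optics.snapshot("side");save(p,"s7",(190,110,350,240),5)
E
```

```text
time_s: 33.72
eef_pos: [0.4731, 0.1991, 0.1198]
ee_rot: [179.4, 2.6, 7.1]
force: [-0.2, 0.1, 0.5]
finger_gap: 1.002
[-0.10153884  0.00120353]
from [0.4731 0.1991 0.1198] [179.43   2.65   7.12] -> cm dx -11.85 dy 0.13 dz -2.02 spin -0.001 F [-0.2  0.1  0.5] gap 1.002 t 33.72
```

View pics/s7.png

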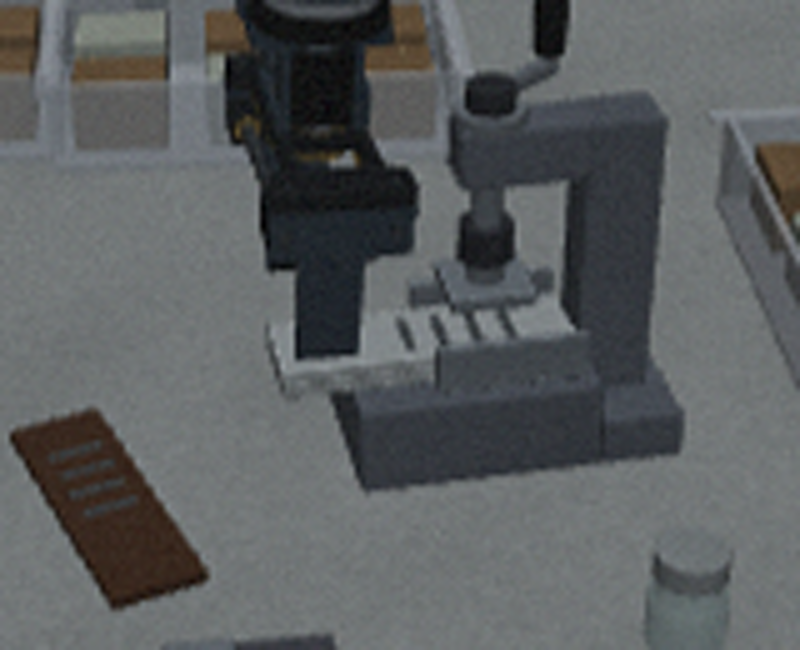

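Two plates are flat on the pile. Now I'll fetch the third from the right lane.

```bash
python3 -m creep '[[-1,0,-0.6,0,1],[-1.2,0,-0.6,0,1],[-1.2,0,-0.6,0,1],[-1.2,0.5,-0.6,0,1],[-1.2,1.3,-0.6,0,1],[-0.5,1.3,-0.3,0,1],[0,1.3,-0.3,0,1],[0,1.3,-0.3,0,1],[0,1.3,0,0,1],[0,1.3,0,0,1],[0,1.3,0,0,1],[0,1.3,0,0,1],[0,1.3,0,0,1],[0,1.3,0,0,1],[0,1.3,0,0,1],[0,0,0,0,1]]'
python3 - <<'E'
from h import *
p=optics.snapshot("top");
platep(p,.06,.085)
for c,s,a,st in plates(p): print(c.round(4),np.round(s,3),round(a,2),"tray:",trayf(c).round(4),st)
go(*tray2w(.111,-.066),.16,6.5)
E
```

```text
time_s: 35.1
eef_pos: [0.4071, 0.039, 0.171]
ee_rot: [179.4, 2.9, 7.4]
force: [0.9, 0.6, -0.4]
finger_gap: 0.007
n 303 zt 0.0714 a [-0.0718  0.0407]
a -0.07 b [0.0141 0.0261] mid 0.0201 z 0.5283
a -0.05 b [-0.0281  0.0253] mid -0.0014 z 0.0716
a -0.03 b [-0.0282  0.0258] mid -0.0012 z 0.0711
a -0.01 b [-0.0278 -0.0225] mid -0.0251 z 0.0712
a 0.01 b [-0.0285 -0.0229] mid -0.0257 z 0.0703
a 0.03 b [-0.0284 -0.0003] mid -0.0144 z 0.0716
[ 0.5886 -0.2581] [0.174 0.055] 6.58 tray: [-0.0075 -0.0665] [ 340  123   29   68 1197]
from [0.4067 0.0398 0.171 ] [179.45   2.95   7.37] -> cm dx 26.06 dy 32.06 dz 1.10 spin 0.015 F [-0.6  0.5 -0.1] gap 0.004 t 35.15
```

```bash
python3 -m creep '[[1.0,1.2,0,0.008,1],[1.25,1.5,0,0.007,1],[1.25,1.5,0,0,1],[1.25,1.5,0,0,1],[1.25,1.5,0,0,1],[1.25,1.5,0,0,1],[1.25,1.5,0,0,1],[1.25,1.5,0,0,1],[1.25,1.5,0,0,1],[1.25,1.5,0,0,1],[1.25,1.5,0,0,1],[1.25,1.5,0,0,1],[1.25,1.5,0,0,1],[1.25,1.5,0,0,1],[1.25,1.5,0,0,1],[1.25,1.5,0,0,1],[1.25,1.5,0,0,1],[1.25,1.5,0,0,1],[1.25,1.5,0,0,1],[0,0,0,0,1]]'
python3 - <<'E'
from h import *
go(*tray2w(.111,-.066),.16,6.3)
E
```

```text
time_s: 36.82
eef_pos: [0.6803, -0.2131, 0.1617]
ee_rot: [179.6, 3.2, 6.8]
force: [-0.6, 0.3, -0.6]
finger_gap: 0.006
from [ 0.6803 -0.2131  0.1617] [179.61   3.2    6.84] -> cm dx 2.21 dy 3.45 dz 0.17 spin 0.009 F [-0.6  0.3 -0.6] gap 0.006 t 36.82
```

```bash
python3 -m creep '[[0.8,1.2,0,0.009,1],[0.8,1.2,0,0,1],[0.8,1.0,0,0,1],[0,0,0,0,1],[0,0,0.7,0,1],[0,0,0.7,0,1],[0,0,0.7,0,1],[0,0,0.7,0,1],[0,0,0.7,0,1],[0,0,0.7,0,1],[0,0,0.7,0,1],[0,0,0.7,0,1],[0,0,0,0,1]]'
python3 - <<'E'
from h import *
go(*tray2w(.112,-.066),.082,6.3)
E
```

```text
time_s: 37.9
eef_pos: [0.7017, -0.2374, 0.0968]
ee_rot: [179.9, 3.6, 6.5]
force: [0.7, 0.2, -0.9]
finger_gap: 0.007
from [ 0.7017 -0.2374  0.0968] [179.86   3.56   6.5 ] -> cm dx 0.48 dy 0.77 dz 1.48 spin 0.003 F [ 0.7  0.2 -0.9] gap 0.007 t 37.9
```

```bash
python3 -m creep '[[0.3,0.4,0,0.003,1],[0.3,0.4,0,0,1],[0,0,0,0,1],[0,0,0.5,0,1],[0,0,0.5,0,1],[0,0,0.4,0,1],[0,0,0,0,1]]'
python3 - <<'E'
from h import *
print(trayf(status.sense()["eef_pos"]))
go(*tray2w(.112,-.066),.082,6.3)
E
```

```text
time_s: 38.48
eef_pos: [0.7092, -0.2464, 0.0819]
ee_rot: [179.8, 3.4, 6.3]
force: [-1.0, 0.6, -1.1]
finger_gap: 0.005
[ 0.11364    -0.06808623]
from [ 0.7092 -0.2464  0.0819] [179.79   3.45   6.27] -> cm dx -0.16 dy -0.21 dz -0.01 spin -0.001 F [-1.   0.6 -1.1] gap 0.005 t 38.48
```

```bash
python3 -m creep '[[-0.7,-0.2,0.04,0,1],[-0.8,0,0.05,0,1],[-0.8,0,0.05,0,1],[-0.8,0,0.05,0,1],[-0.8,0,0.05,0,1],[-0.8,0,0.05,0,1],[0,0,0,0,1]]'
python3 - <<'E'
from h import *
print(trayf(status.sense()["eef_pos"]))
go(*tray2w(.019,-.066),.082,6.3)
E
```

```text
time_s: 39.07
eef_pos: [0.6561, -0.2493, 0.0821]
ee_rot: [179.8, 3.5, 6.3]
force: [0.0, 0.5, -0.5]
finger_gap: 0.006
[ 0.06053452 -0.06510708]
from [ 0.6561 -0.2493  0.0821] [179.8    3.47   6.29] -> cm dx -4.15 dy 0.09 dz 0.01 spin -0.000 F [ 0.   0.5 -0.5] gap 0.006 t 39.07
```

```bash
python3 -m creep '[[-0.7,0.05,0.05,0,1],[-0.8,0,0.05,0,1],[-0.8,0,0.05,0,1],[-0.7,0,0.05,0,1],[-0.6,0,0.05,0,1],[0,0,0,0,1],[0.3,0,-0.7,0,1],[0.3,0,-0.8,0,-1],[0,0,-0.8,0,-1],[0,0,-0.8,0,-1],[0,0,-0.8,0,-1],[0,0,-0.8,0,-1],[0,0,-0.6,0,-1],[0,0,0,0,-1]]'
python3 -m creep '[[-1.2,0,0.07,0,-1],[-1.2,0,0.07,0,-1],[-1.2,0,0.07,0,-1],[-1.2,0,0.07,0,-1],[-1.2,0,0.07,0,-1],[-1.2,0,0.07,0,-1],[-1.2,0,0.07,0,-1],[-1.2,0,0.07,0,-1],[-1.2,0,0.07,0,-1],[-1.2,0,0.07,0,-1],[-1.2,0,0.07,0,-1],[-1.2,0,0.07,0,-1],[-1.2,0,0.07,0,-1],[-1.2,0,0.07,0,-1],[-1.0,0,0,0,-1],[0,0,0,0,-1]]'
python3 - <<'E'
from h import *
go(*tray2w(-.157,-.067),.0805,6.3)
p=optics.snapshot("top")
for c,s,a,st in plates(p): print(c.round(4),np.round(s,3),round(a,2),"tray:",trayf(c).round(4),"far",trayf(c)[0]+s[0]/2,st)
p=optics.snapshot("side");save(p,"s8",(150,160,410,340),3)
E
```

```text
time_s: 40.23
eef_pos: [0.6279, -0.2531, 0.1422]
ee_rot: [179.7, 3.3, 6.3]
force: [0.8, 0.0, -0.7]
finger_gap: 0.484
time_s: 41.57
eef_pos: [0.4418, -0.2723, 0.1423]
ee_rot: [179.7, 3.3, 6.4]
force: [0.5, 0.3, -0.3]
finger_gap: 1.001
from [ 0.4418 -0.2723  0.1423] [179.73   3.29   6.38] -> cm dx -0.20 dy 0.25 dz 6.18 spin 0.001 F [ 0.5  0.3 -0.3] gap 1.001 t 41.57
[ 0.5441 -0.2626] [0.107 0.055] 6.39 tray: [-0.0522 -0.0661] far 0.0013491392186298148 [343 153  25  43 684]
```

View pics/s8.png

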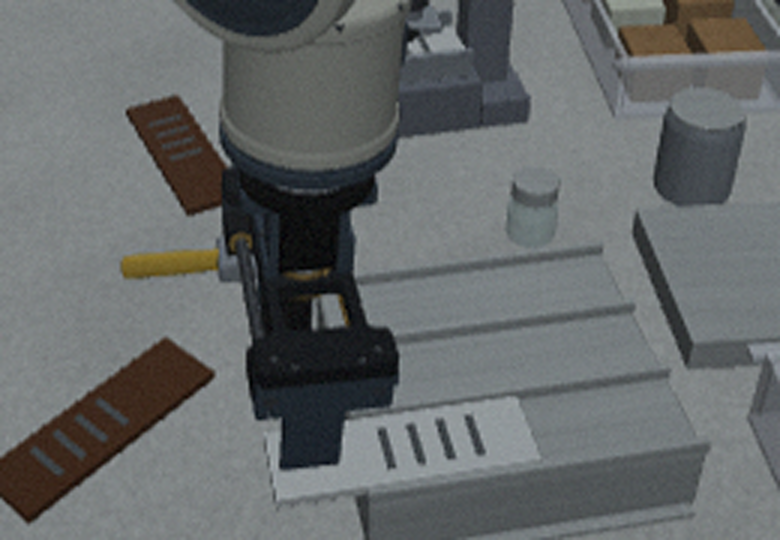

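```bash
python3 -m creep '[[0,0,-0.8,0,-1],[0,0,-0.8,0,-1],[0,0,-0.8,0,-1],[0,0,-0.8,0,-1],[0,0,-0.8,0,-1],[0,0,-0.8,0,-1],[0,0,-0.8,0,-1],[0,0,0,0,-1]]'
python3 -m creep '[[0,0,2.5,0,-1],[0,0,2.5,0,-1],[0,0,0,0,-1],[0,0,0,0,-1]]'
python3 - <<'E'
from h import *
go(*tray2w(-.157,-.067),.0805,6.3)
E
```

```text
time_s: 42.33
eef_pos: [0.4502, -0.272, 0.2057]
ee_rot: [179.6, 3.1, 6.5]
force: [0.3, -0.5, 0.8]
finger_gap: 0.999
time_s: 42.67
eef_pos: [0.449, -0.2735, 0.157]
ee_rot: [179.4, 2.8, 6.5]
force: [0.1, 0.3, 0.9]
finger_gap: 1.0
from [ 0.449  -0.2735  0.157 ] [179.37   2.85   6.48] -> cm dx -0.90 dy 0.04 dz 7.65 spin 0.003 F [0.1 0.3 0.9] gap 1.0 t 42.67
```

```bash
python3 -m creep '[[-0.3,0,1.2,0,-1],[-0.3,0,1.2,0,-1],[-0.3,0,1.2,0,-1],[0,0,1.2,0,-1],[0,0,1.2,0,-1],[0,0,0,0,-1]]'
python3 - <<'E'
from h import *
go(*tray2w(-.157,-.067),.0805,6.3)
E
```

```text
time_s: 43.17
eef_pos: [0.4394, -0.2774, 0.1018]
ee_rot: [179.1, 2.6, 6.5]
force: [-0.8, 0.4, -1.0]
finger_gap: 1.001
from [ 0.4394 -0.2774  0.1018] [179.14   2.62   6.47] -> cm dx 0.10 dy -0.23 dz 2.13 spin 0.003 F [-0.8  0.4 -1. ] gap 1.001 t 43.17
```

```bash
python3 -m creep '[[0.1,-0.23,0.5,0.003,-1],[0,0,0.6,0,-1],[0,0,0.5,0,-1],[0,0,0.45,0,-1],[0,0,0,0,-1]]'
python3 - <<'E'
from h import *
go(*tray2w(-.157,-.067),.0805,6.3)
E
```

```text
time_s: 43.58
eef_pos: [0.4411, -0.2763, 0.0831]
ee_rot: [179.0, 2.4, 6.3]
force: [-0.5, 0.2, -0.6]
finger_gap: 0.997
from [ 0.4411 -0.2763  0.0831] [178.97   2.45   6.28] -> cm dx -0.09 dy -0.14 dz 0.26 spin -0.000 F [-0.5  0.2 -0.6] gap 0.997 t 43.58
```

```bash
python3 -m creep '[[-0.1,-0.14,0.25,0,-1],[0,0,0,0,1],[0,0,0,0,1],[0,0,0,0,1],[0,0,0,0,1],[0,0,0,0,1],[0,0,0,0,1],[0,0,0,0,1],[0,0,0,0,1]]'
python3 - <<'E'
from h import *
go(*tray2w(-.157,-.067),.0805,6.3)
E
python3 -m creep '[[0,0,-0.3,0,1],[0,0,-0.5,0,1],[0,0,-0.6,0,1],[0,0,-0.6,0,1],[0,0,-0.6,0,1],[0,0,-0.6,0,1],[0,0,-0.6,0,1],[0,0,-0.6,0,1],[0,0,-0.6,0,1],[0,0,-0.6,0,1],[0,0,-0.6,0,1],[0,0,-0.6,0,1],[0,0,-0.6,0,1],[0,0,0,0,1]]'
python3 - <<'E'
from h import *
go(*pr(-.22),.16,7.15)
p=optics.snapshot("side");save(p,"s9",(150,160,410,340),3)
E
```

```text
time_s: 44.33
eef_pos: [0.44, -0.2752, 0.0811]
ee_rot: [178.9, 2.4, 6.3]
force: [1.0, 0.4, -0.8]
finger_gap: 0.612
from [ 0.44   -0.2752  0.0811] [178.94   2.42   6.28] -> cm dx 0.01 dy -0.02 dz 0.06 spin -0.000 F [ 1.   0.4 -0.8] gap 0.612 t 44.33
time_s: 45.5
eef_pos: [0.4434, -0.2733, 0.1641]
ee_rot: [178.9, 2.4, 6.3]
force: [-0.8, -0.6, -0.9]
finger_gap: 0.611
from [ 0.4434 -0.2733  0.1641] [178.9    2.37   6.29] -> cm dx -3.72 dy -46.32 dz 0.41 spin -0.015 F [-0.8 -0.6 -0.9] gap 0.611 t 45.5
```

View pics/s9.png

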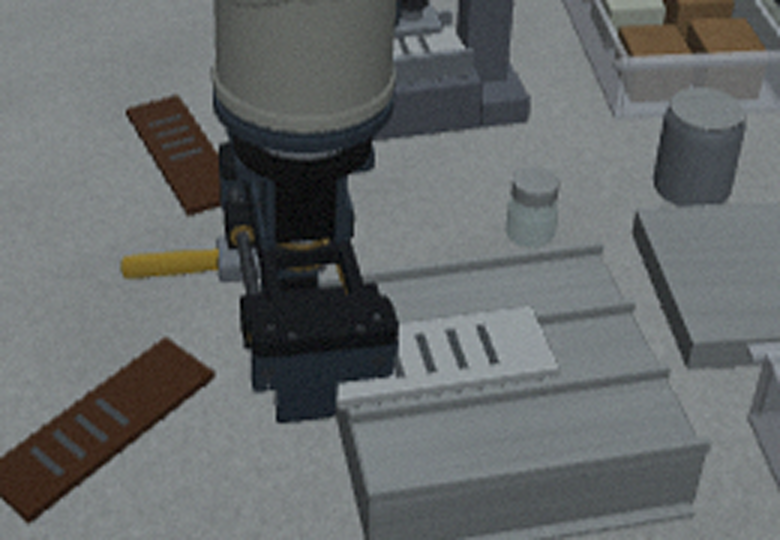

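```bash
python3 -m creep '[[-0.1,-0.8,0,0,1],[-0.1,-1.1,0,0,1],[-0.1,-1.1,0,0,1],[-0.1,-1.1,0,0,1],[-0.1,-1.1,0,0,1],[-0.1,-1.1,0,0,1],[-0.1,-1.1,0,0,1],[-0.1,-1.1,0,0,1],[-0.1,-1.1,0,0,1],[-0.1,-1.1,0,0,1],[-0.1,-1.1,0,0,1],[-0.1,-1.1,0,0,1],[-0.1,-1.1,0,0,1],[-0.1,-1.1,0,0,1],[-0.1,-1.1,0,0,1],[-0.1,-1.1,0,0,1],[-0.1,-1.1,0,0,1],[-0.1,-1.1,0,0,1],[-0.1,-1.1,0,0,1],[0,0,0,0,1]]'
python3 - <<'E'
from h import *
go(*pr(-.22),.16,7.15)
E
```

```text
time_s: 47.22
eef_pos: [0.3947, -0.0468, 0.1593]
ee_rot: [179.0, 2.5, 6.3]
force: [-0.5, 0.8, -0.9]
finger_gap: 0.609
from [ 0.3947 -0.0468  0.1593] [179.04   2.52   6.33] -> cm dx -1.34 dy -23.28 dz -0.07 spin -0.014 F [-0.5  0.8 -0.9] gap 0.609 t 47.22
```

Pitch stayed steady at this pace, so I'll keep to it.

```bash
python3 -m creep '[[0.05,-0.9,0,-0.007,1],[0.05,-1.2,0,-0.007,1],[0.05,-1.2,0,0,1],[0.05,-1.2,0,0,1],[0.05,-1.2,0,0,1],[0.05,-1.2,0,0,1],[0.05,-1.2,0,0,1],[0.05,-1.2,0,0,1],[0.05,-1.2,0,0,1],[0.05,-1.2,0,0,1],[0.05,-1.2,0,0,1],[0.05,-1.2,0,0,1],[0.05,-1.2,0,0,1],[0.05,-1.2,0,0,1],[0.05,-1.2,0,0,1],[0.05,-1.2,0,0,1],[0.05,-1.2,0,0,1],[0.05,-1.2,0,0,1],[0.05,-1.0,0,0,1],[0,0,0,0,1]]'
python3 - <<'E'
from h import *
go(*pr(-.22),.16,7.15)
E
```

```text
time_s: 48.88
eef_pos: [0.3778, 0.1874, 0.1553]
ee_rot: [178.9, 2.2, 7.2]
force: [-0.5, -0.1, -1.0]
finger_gap: 0.61
from [0.3778 0.1874 0.1553] [178.94   2.19   7.19] -> cm dx -2.24 dy 0.15 dz -0.47 spin 0.001 F [-0.5 -0.1 -1. ] gap 0.61 t 48.88
```

```bash
python3 -m creep '[[-0.6,0.05,0,0,1],[-0.8,0.05,0,0,1],[-0.6,0.05,0,0,1],[0,0,0,0,1],[0,0,0.5,0,1],[0,0,0.6,0,1],[0,0,0.6,0,1],[0,0,0.6,0,1],[0,0,0.6,0,1],[0,0,0.6,0,1],[0,0,0.6,0,1],[0,0,0.6,0,1],[0,0,0.4,0,1],[0,0,0,0,1]]'
python3 - <<'E'
from h import *
go(*pr(-.215,.001),.101,7.15)
p=optics.snapshot("top");platep(p,.077,.11)
E
```

```text
time_s: 50.05
eef_pos: [0.3538, 0.1796, 0.0988]
ee_rot: [178.9, 2.3, 7.1]
force: [-1.1, -0.6, -0.7]
finger_gap: 0.604
from [0.3538 0.1796 0.0988] [178.89   2.27   7.12] -> cm dx 0.74 dy -0.43 dz -0.22 spin -0.001 F [-1.1 -0.6 -0.7] gap 0.604 t 50.05
n 704 zt 0.0812 a [-0.1814 -0.0671]
a -0.15 b [-0.0315  0.0039] mid -0.0138 z 0.0811
a -0.13 b [-0.0312  0.0192] mid -0.006 z 0.0813
a -0.11 b [-0.0318  0.0213] mid -0.0052 z 0.0811
a -0.09 b [-0.0313  0.021 ] mid -0.0052 z 0.0813
a -0.07 b [-0.0304  0.022 ] mid -0.0042 z 0.0815
```

```bash
python3 -m creep '[[0.2,-0.25,-0.2,0,1],[0.3,-0.22,-0.15,0,1],[0.5,0,-0.02,0,1],[0.6,0,-0.025,0,1],[0.6,0,-0.025,0,1],[0.6,0,-0.025,0,1],[0.6,0,-0.025,0,1],[0,0,0,0,1]]'
python3 - <<'E'
from h import *
print(prf(status.sense()["eef_pos"]))
go(*pr(-.115,.001),.101,7.15)
p=optics.snapshot("top");platep(p,.077,.11)
p=optics.snapshot("side");save(p,"s10",(190,110,350,240),5)
E
```

```text
time_s: 50.77
eef_pos: [0.3925, 0.1902, 0.1041]
ee_rot: [178.9, 2.1, 7.1]
force: [0.3, -0.3, -0.7]
finger_gap: 0.611
[-0.18263683  0.00247237]
from [0.3925 0.1902 0.1041] [178.93   2.05   7.15] -> cm dx 6.76 dy 0.15 dz 0.31 spin -0.000 F [ 0.3 -0.3 -0.7] gap 0.611 t 50.77
n 632 zt 0.0869 a [-0.1377 -0.0292]
a -0.13 b [-0.0266 -0.0074] mid -0.017 z 0.0869
a -0.11 b [-0.0263  0.0021] mid -0.0121 z 0.0866
a -0.09 b [-0.0256  0.0145] mid -0.0055 z 0.0869
a -0.07 b [-0.0256  0.0271] mid 0.0008 z 0.0873
a -0.05 b [-0.0257  0.0274] mid 0.0008 z 0.0868
a -0.03 b [-0.0254  0.0272] mid 0.0009 z 0.0869
```

View pics/s10.png

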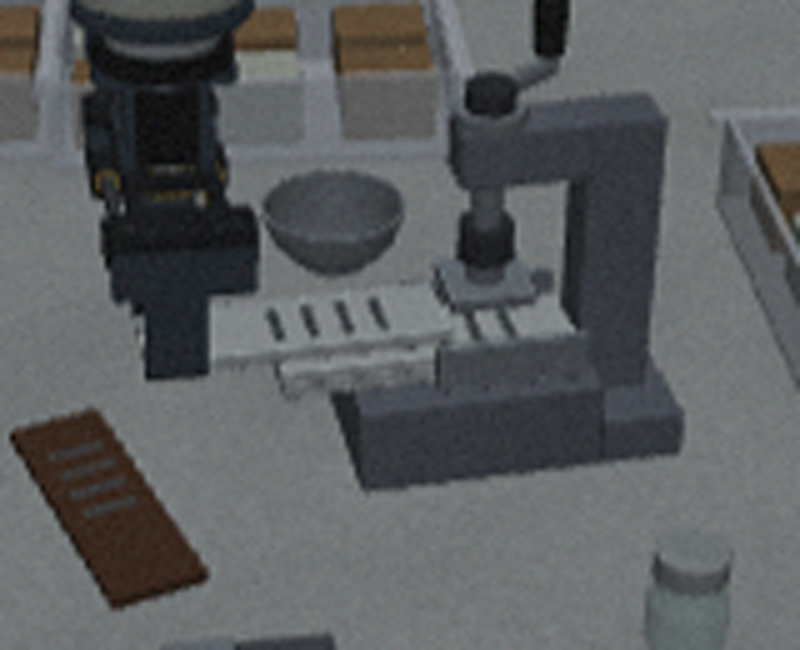

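```bash
python3 -m creep '[[0,0.1,0.35,0,1],[0.5,0,-0.02,0,1],[0.6,0,-0.02,0,1],[0.6,0,-0.02,0,1],[0.6,0,-0.02,0,1],[0.6,0,-0.02,0,1],[0.6,0,-0.02,0,1],[0.6,0,-0.02,0,1],[0.6,0,-0.02,0,1],[0.6,0,-0.02,0,1],[0.6,0,-0.02,0,1],[0,0,0,0,1]]'
python3 - <<'E'
from h import *
print(prf(status.sense()["eef_pos"]))
go(*pr(-.102,.001),.100,7.15)
E
```

```text
time_s: 51.87
eef_pos: [0.4554, 0.1966, 0.0995]
ee_rot: [178.9, 2.2, 7.1]
force: [0.4, -0.5, -2.1]
finger_gap: 0.61
[-0.1193777   0.00097803]
from [0.4554 0.1966 0.0995] [178.91   2.19   7.14] -> cm dx 1.74 dy -0.00 dz -0.05 spin -0.000 F [ 0.4 -0.5 -2.1] gap 0.61 t 51.87
```

```bash
python3 -m creep '[[0.4,0,-0.02,0,1],[0.4,0,-0.02,0,1],[0.4,0,-0.02,0,1],[0.3,0,0,0,1],[0.2,0,0,0,1]]'
python3 - <<'E'
from h import *
print(prf(status.sense()["eef_pos"]))
go(*pr(-.102,.001),.098,7.15)
E
```

```text
time_s: 52.28
eef_pos: [0.4682, 0.1979, 0.0983]
ee_rot: [178.8, 2.8, 7.1]
force: [-8.7, 2.0, 0.5]
finger_gap: 0.61
[-0.10650554  0.00065667]
from [0.4682 0.1979 0.0983] [178.84   2.84   7.14] -> cm dx 0.45 dy -0.03 dz 0.03 spin -0.000 F [-8.7  2.   0.5] gap 0.61 t 52.28
```

```bash
python3 -m creep '[[0,0,0.08,0,1],[0,0,0,0,-1],[0,0,0,0,-1],[0,0,0,0,-1],[0,0,0,0,-1],[0,0,0,0,-1],[-0.05,0,-0.3,0,-1],[0,0,-0.5,0,-1],[0,0,-0.6,0,-1],[0,0,-0.6,0,-1],[0,0,0,0,-1]]'
python3 - <<'E'
from h import *
print(prf(status.sense()["eef_pos"]))
p=optics.snapshot("side");save(p,"s11",(190,110,350,240),5)
p=optics.snapshot("wrist");save(p,"w3")
E
```

```text
time_s: 53.2
eef_pos: [0.4697, 0.1986, 0.1201]
ee_rot: [178.9, 2.8, 7.2]
force: [0.5, 0.2, 0.2]
finger_gap: 1.001
[-0.10500999  0.00120337]
```

View pics/s11.png

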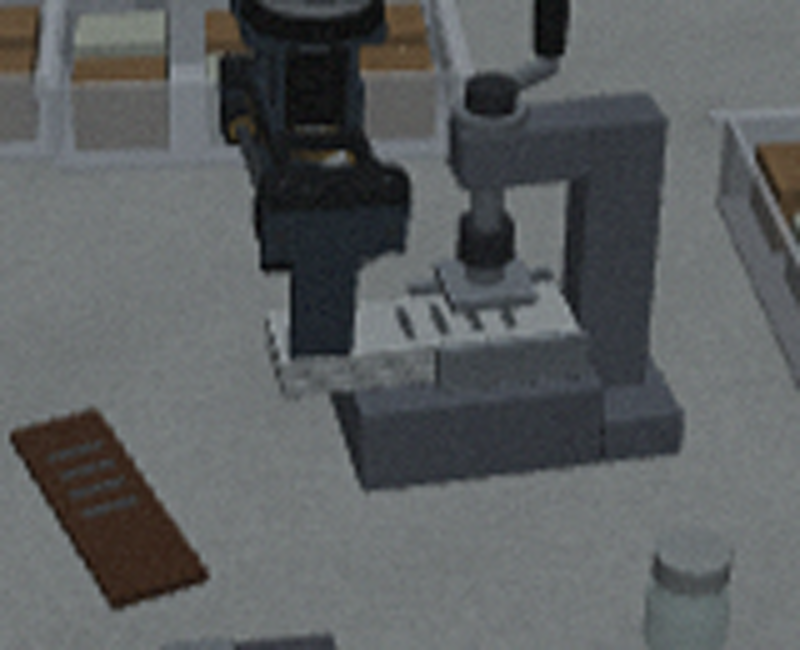

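View pics/w3.png

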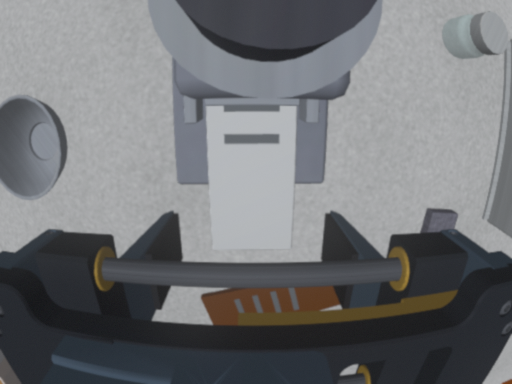

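```bash
python3 -m creep '[[-0.8,0,-0.5,0,-1],[-1,0,-0.3,0,-1],[-1,0,0,0,1],[-1,0,0,0,1],[-1,0,0,0,1],[-1,0,0,0,1],[-0.8,0,0,0,1],[0,0,0,0,1],[0,0,0,0,1],[0,0,0,0,1]]'
python3 - <<'E'
from h import *
print(prf(status.sense()["eef_pos"]))
go(*pr(-.165,.0),.083,7.15)
p=optics.snapshot("wrist");save(p,"w4")
E
```

```text
time_s: 54.13
eef_pos: [0.3944, 0.189, 0.1311]
ee_rot: [178.8, 3.0, 7.2]
force: [-0.0, 0.6, -0.7]
finger_gap: 0.444
[-0.18090493  0.001045  ]
from [0.3944 0.189  0.1311] [178.82   2.96   7.18] -> cm dx 1.59 dy 0.11 dz 4.81 spin 0.000 F [-0.   0.6 -0.7] gap 0.444 t 54.13
```

View pics/w4.png

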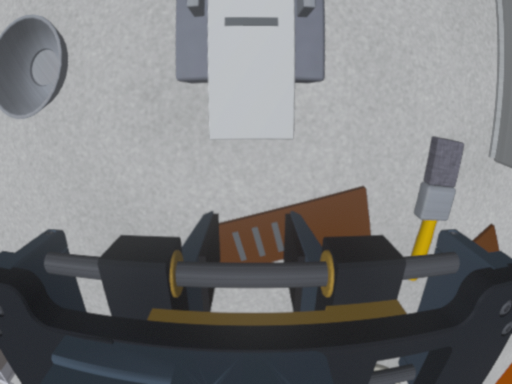

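```bash
python3 -m creep '[[0,0.1,0.5,0,1],[0,0,0.6,0,1],[0,0,0.6,0,1],[0,0,0.6,0,1],[0,0,0.6,0,1],[0,0,0.6,0,1],[0,0,0.6,0,1],[0,0,0.5,0,1],[0,0,0,0,1]]'
python3 - <<'E'
from h import *
print(prf(status.sense()["eef_pos"]))
go(*pr(-.150,.0),.083,7.15)
E
```

```text
time_s: 54.93
eef_pos: [0.3938, 0.1867, 0.0791]
ee_rot: [178.8, 3.0, 7.1]
force: [0.0, -0.3, -0.2]
finger_gap: 0.004
[-0.18174502 -0.00123257]
from [0.3938 0.1867 0.0791] [178.82   2.96   7.14] -> cm dx 3.17 dy -0.12 dz -0.39 spin -0.000 F [ 0.  -0.3 -0.2] gap 0.004 t 54.93
```

```bash
python3 -m creep '[[0.6,-0.1,-0.05,0,1],[0.6,0,-0.03,0,1],[0.6,0,-0.03,0,1],[0.6,0,-0.03,0,1],[0.5,0,-0.03,0,1],[0.3,0,0,0,1],[0.2,0,0,0,1],[0.2,0,0,0,1]]'
python3 - <<'E'
from h import *
print(prf(status.sense()["eef_pos"]))
go(*pr(-.142,.0),.083,7.15)
E
```

```text
time_s: 55.6
eef_pos: [0.4337, 0.1929, 0.0795]
ee_rot: [178.8, 2.9, 7.1]
force: [-16.2, 1.0, 10.2]
finger_gap: 0.003
[-1.41425318e-01  1.68011878e-05]
from [0.4337 0.1929 0.0795] [178.83   2.94   7.13] -> cm dx -0.06 dy 0.00 dz -0.35 spin -0.000 F [-16.2   1.   10.2] gap 0.003 t 55.6
```

```bash
python3 -m creep '[[-0.4,0,0,0,1],[-0.6,0,0,0,1],[-0.6,0,0,0,1],[0,0,-0.7,0,1],[0,0,-0.9,0,1],[0,0,-1,0,1],[0,0,-1,0,1],[0,0,-1,0,1],[0,0,-1,0,1],[0,0,-1.2,0,1],[0,0,-1.2,0,1],[0,0,-1.2,0,1],[0,0,-1.2,0,1],[0,0,0,0,1]]'
python3 - <<'E'
from h import *
print(prf(status.sense()["eef_pos"]))
p=optics.snapshot("side");save(p,"s12",(210,90,340,220),6)
p=optics.snapshot("top");save(p,"t12",(110,90,240,220),5);platep(p,.065,.1)
P=cloud(p)
m=(P[...,2]>.24)&(P[...,0]>.54)&(P[...,0]<.66)&(P[...,1]>.18)&(P[...,1]<.30)
q=P[m];print(q[q[:,2]>.275].mean(0).round(4) if (q[:,2]>.275).any() else None)
E
```

```text
time_s: 56.77
eef_pos: [0.4212, 0.1938, 0.1977]
ee_rot: [178.9, 2.7, 7.2]
force: [0.7, 0.0, 0.1]
finger_gap: 0.004
[-0.15365741  0.00249183]
n 700 zt 0.0794 a [-0.1242  0.0404]
a -0.11 b [-0.0175  0.0136] mid -0.0019 z 0.174
a -0.09 b [-0.0271  0.0215] mid -0.0028 z 0.0795
a -0.07 b [-0.028   0.0244] mid -0.0018 z 0.0795
a -0.05 b [-0.0275  0.0255] mid -0.001 z 0.0794
a -0.03 b [-0.0277  0.0242] mid -0.0017 z 0.0796
a -0.01 b [-0.0285 -0.0237] mid -0.0261 z 0.0782
a 0.01 b [-0.0284 -0.0239] mid -0.0261 z 0.0777
a 0.03 b [-0.0277 -0.002 ] mid -0.0148 z 0.0796
[0.6103 0.2445 0.2781]
```

View pics/s12.png

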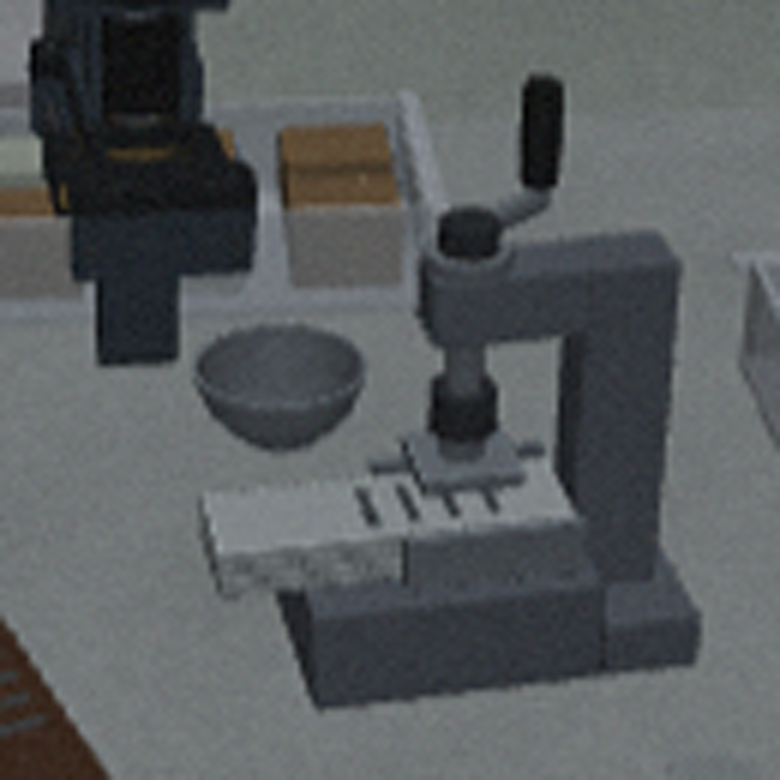

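View pics/t12.png

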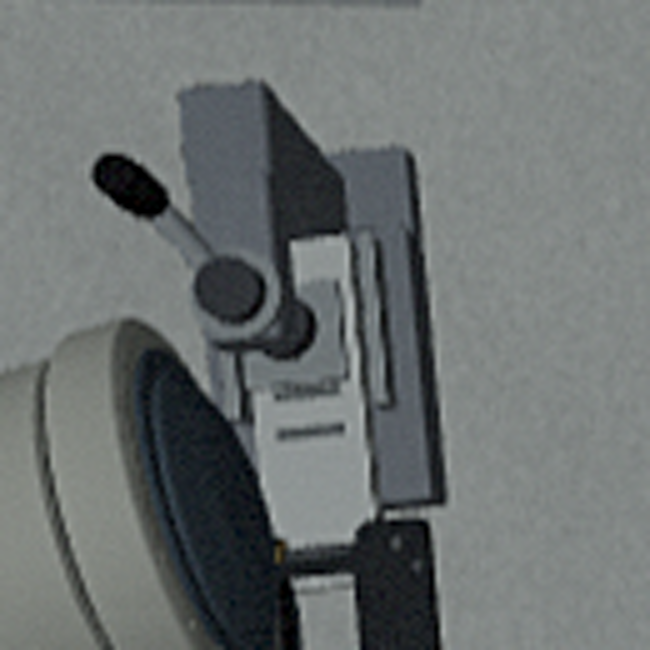

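```bash
cat >> h.py <<'E'
def platen_z(p,tag=""):
    """mean height of platen top face pixels in press frame"""
    P=cloud(p);d=P[...,:2]-PB;y=np.radians(PY)
    a=d[...,0]*np.cos(y)+d[...,1]*np.sin(y);b=-d[...,0]*np.sin(y)+d[...,1]*np.cos(y)
    m=(abs(a)<.021)&(abs(b)<.021)&(P[...,2]>.08)&(P[...,2]<.125)&(np.hypot(a,b)>.014)
    q=P[m]
    # keep the dominant flat level
    h,e=np.histogram(q[:,2],bins=np.arange(.08,.125,.001));k=e[h.argmax()]+.0005
    s=abs(q[:,2]-k)<.003
    print(tag,"platen top n",s.sum(),"mean %.4f median %.4f sd %.4f"%(q[s,2].mean(),np.median(q[s,2]),q[s,2].std()))
def handle(p):
    P=cloud(p);m=(P[...,2]>.27)&(P[...,2]<.29)&(np.hypot(P[...,0]-PB[0],P[...,1]-PB[1])<.08)&(p["image"].max(-1)<60)
    q=P[m]
    if len(q)>5:
        c=q[:,:2].mean(0); mm=(q[:,:2].min(0)+q[:,:2].max(0))/2; v=mm-PB; print("handle n",len(q),mm.round(4),c.round(4),"top",q[:,2].mean().round(4),"r",np.hypot(*v).round(4),"ang rel press deg",np.degrees(np.arctan2(v[1],v[0]))-PY)
E
python3 - <<'E'
from h import *
for i in range(2):
    p=optics.snapshot("side");platen_z(p,"side")
    p=optics.snapshot("top");platen_z(p,"top");handle(p)
p=optics.snapshot("side")
for o in optics.outline_of(p,"platen")[:2]:
    rr,cc=np.where(o["pixels"]);print(o["conf"],o["rect"],len(rr))
P=cloud(p);
# platen front edge column scan near right-bottom
for c in [285,289,293,296]:
    print(c,[(r,*prf(P[r,c]).round(3),P[r,c,2].round(3)) for r in range(158,176)])
E
```

```text
side platen top n 55 mean 0.1057 median 0.1056 sd 0.0011
top platen top n 115 mean 0.1052 median 0.1051 sd 0.0014
handle n 63 [0.6085 0.2444] [0.6087 0.2438] top 0.2773 r 0.0484 ang rel press deg 37.378832806560155
side platen top n 58 mean 0.1058 median 0.1058 sd 0.0010
top platen top n 117 mean 0.1050 median 0.1049 sd 0.0013
handle n 62 [0.6088 0.2439] [0.6087 0.2436] top 0.2777 r 0.0482 ang rel press deg 36.68317238015384
0.49 [274.9, 159.0, 297.3, 169.8] 173
0.38 [190.5, 236.9, 254.2, 254.0] 690
285 [(158, np.float64(-0.009), np.float64(-0.01), np.float64(0.135)), (159, np.float64(-0.009), np.float64(-0.011), np.float64(0.133)), (160, np.float64(-0.008), np.float64(-0.008), np.float64(0.128)), (161, np.float64(-0.009), np.float64(-0.013), np.float64(0.127)), (162, np.float64(-0.009), np.float64(-0.013), np.float64(0.124)), (163, np.float64(-0.009), np.float64(-0.013), np.float64(0.121)), (164, np.float64(-0.007), np.float64(-0.006), np.float64(0.113)), (165, np.float64(-0.007), np.float64(-0.007), np.float64(0.11)), (166, np.float64(-0.007), np.float64(-0.008), np.float64(0.107))
[... 3374 characters left out ...]
, np.float64(0.038), np.float64(0.035), np.float64(0.08)), (166, np.float64(0.038), np.float64(0.034), np.float64(0.077)), (167, np.float64(0.023), np.float64(-0.015), np.float64(0.105)), (168, np.float64(0.021), np.float64(-0.023), np.float64(0.106)), (169, np.float64(0.021), np.float64(-0.023), np.float64(0.103)), (170, np.float64(0.021), np.float64(-0.025), np.float64(0.101)), (171, np.float64(0.029), np.float64(0.0), np.float64(0.081)), (172, np.float64(0.028), np.float64(-0.004), np.float64(0.08)), (173, np.float64(0.026), np.float64(-0.01), np.float64(0.081)), (174, np.float64(0.025), np.float64(-0.013), np.float64(0.079)), (175, np.float64(0.023), np.float64(-0.02), np.float64(0.08))]
```

```bash
python3 -m creep '[[0,0,-1,0,-1],[0,0,-1.2,0,-1],[0,0,-1.2,0,-1],[0,0,-1.2,0,-1],[0,0,-1.2,0,-1],[0,0,-1.2,0,-1],[0,0,-1.2,0,-0.3],[0,0,-1.2,0,-0.3],[0,0,-1.2,0,-0.3],[0,0,-1.2,0,-0.3],[0,0,-1.2,0,-0.3],[0,0,0,0,-0.3]]'
python3 - <<'E'
from h import *
go(.6095,.245,.325,7.15)
E
```

```text
time_s: 58.17
eef_pos: [0.4246, 0.1962, 0.3248]
ee_rot: [178.7, 3.7, 7.1]
force: [0.5, 0.7, -0.1]
finger_gap: 0.648
from [0.4246 0.1962 0.3248] [178.68   3.7    7.15] -> cm dx 18.95 dy -2.54 dz -0.02 spin -0.000 F [ 0.5  0.7 -0.1] gap 0.648 t 58.17
```

```bash
python3 -m creep '[[0.9,-0.1,-0.07,0,-0.3],[1.1,-0.15,-0.07,0,-0.3],[1.1,-0.15,-0.07,0,-0.3],[1.1,-0.15,-0.07,0,-0.3],[1.1,-0.15,-0.07,0,-0.3],[1.1,-0.15,-0.07,0,-0.3],[1.1,-0.15,-0.07,0,-0.3],[1.1,-0.15,-0.07,0,-0.3],[1.1,-0.15,-0.07,0,-0.3],[1.1,-0.15,-0.07,0,-0.3],[1.1,-0.15,-0.07,0,-0.3],[1.1,-0.15,-0.07,0,-0.3],[1.1,-0.15,-0.07,0,-0.3],[1.1,-0.15,-0.07,0,-0.3],[1.1,-0.15,-0.07,0,-0.3],[1.1,-0.15,-0.07,0,-0.3],[1.1,-0.15,-0.07,0,-0.3],[0.6,-0.1,0,0,-0.3],[0,0,0,0,-0.3]]'
python3 - <<'E'
from h import *
go(.6095,.245,.265,7.15)
p=optics.snapshot("wrist");save(p,"w5")
E
```

```text
time_s: 59.75
eef_pos: [0.634, 0.2505, 0.2981]
ee_rot: [178.4, 5.0, 7.0]
force: [0.9, -0.1, -0.2]
finger_gap: 0.65
from [0.634  0.2505 0.2981] [178.44   4.99   7.03] -> cm dx -2.50 dy 0.24 dz 3.31 spin -0.002 F [ 0.9 -0.1 -0.2] gap 0.65 t 59.75
```

View pics/w5.png

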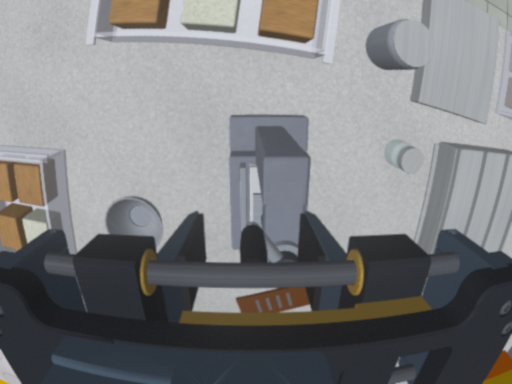

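```bash
python3 -m creep '[[-1.2,0.1,0,0,-0.3],[-1.2,0.1,0,0,-0.3],[0,0,0,0,-0.3]]'
python3 - <<'E'
from h import *
go(.6095,.245,.265,7.15)
p=optics.snapshot("top");save(p,"t13",(100,80,250,220),5);handle(p);platen_z(p,"top")
p=optics.snapshot("side");platen_z(p,"side");save(p,"s13",(210,60,340,200),5)
E
```

```text
time_s: 60.05
eef_pos: [0.6089, 0.245, 0.298]
ee_rot: [178.4, 5.2, 7.0]
force: [-0.1, -0.9, -0.2]
finger_gap: 0.652
from [0.6089 0.245  0.298 ] [178.41   5.18   7.02] -> cm dx 0.06 dy 0.01 dz 3.30 spin -0.002 F [-0.1 -0.9 -0.2] gap 0.652 t 60.05
handle n 26 [0.6015 0.2273] [0.6009 0.2259] top 0.2813 r 0.0322 ang rel press deg 24.256226610337833
top platen top n 116 mean 0.1053 median 0.1052 sd 0.0014
side platen top n 58 mean 0.1056 median 0.1055 sd 0.0012
```

View pics/s13.png

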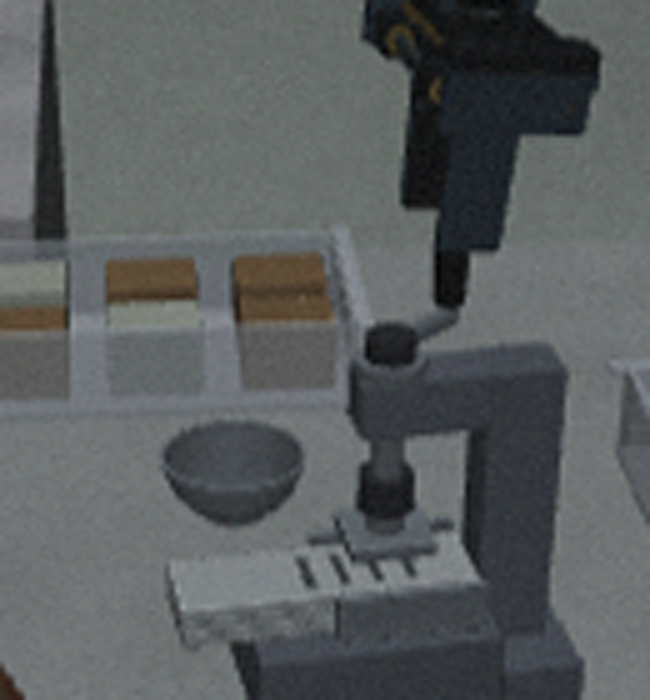

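```bash
python3 -m creep '[[0.05,0,0.5,0,-0.3],[0.05,0,0.5,0,-0.3],[0.05,0,0.5,0,-0.3],[0.05,0,0.5,0,-0.3],[0.05,0,0.5,0,-0.3],[0.05,0,0.4,0,-0.3],[0,0,0,0,-0.3]]'
python3 - <<'E'
from h import *
go(.6095,.245,.266,7.15)
p=optics.snapshot("side");save(p,"s14",(210,60,340,200),5)
E
```

```text
time_s: 60.73
eef_pos: [0.612, 0.2445, 0.2646]
ee_rot: [178.4, 5.1, 7.0]
force: [0.2, -0.2, -0.1]
finger_gap: 0.653
from [0.612  0.2445 0.2646] [178.4    5.15   7.  ] -> cm dx -0.24 dy -0.08 dz -0.14 spin -0.003 F [ 0.2 -0.2 -0.1] gap 0.653 t 60.73
```

View pics/s14.png

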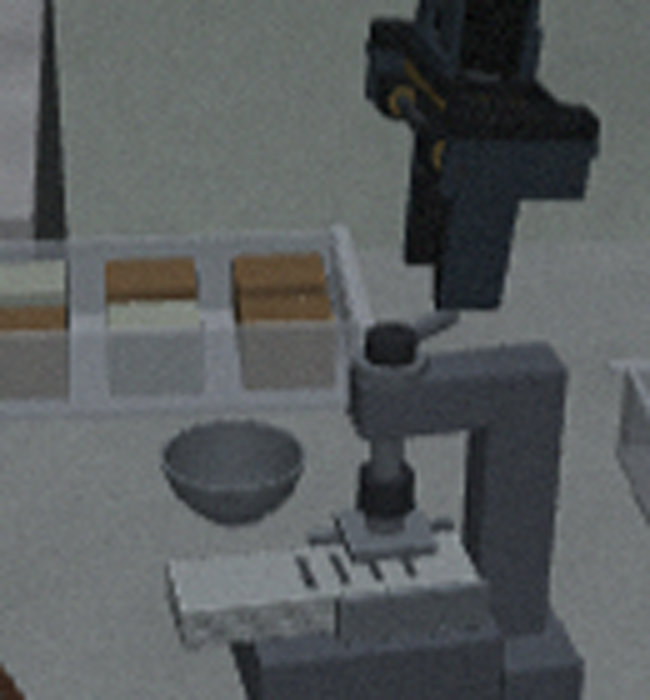

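```bash
python3 -m creep '[[-0.24,-0.05,-0.1,0,-0.3],[0,0,0,0,1],[0,0,0,0,1],[0,0,0,0,1],[0,0,0,0,1],[0,0,0,0,1],[0,0,0,0,1],[0,0,0,0,1],[0,0,0,0,1]]'
python3 - <<'E'
from h import *
s=status.sense();print(s["finger_gap"]*91,s["force"],s["wrist_torque"])
go(.6098,.2454,.266,7.15)
v=s["eef_pos"][:2]-PB;print(np.hypot(*v),np.degrees(np.arctan2(v[1],v[0]))-PY)
E
```

```text
time_s: 61.53
eef_pos: [0.61, 0.2452, 0.2677]
ee_rot: [178.5, 5.0, 7.0]
force: [-0.4, -0.4, -0.2]
finger_gap: 0.209
18.976845367303074 [-0.35747794 -0.41176761 -0.20238928] [ 0.12537861 -0.01311892 -0.05556146]
from [0.61   0.2452 0.2677] [178.45   5.01   7.01] -> cm dx -0.02 dy -0.02 dz 0.17 spin -0.002 F [-0.4 -0.4 -0.2] gap 0.209 t 61.53
0.05001343409094865 36.81304369352655
```

```bash
cat > crank.py <<'E'
from h import *
import sys
from scipy.spatial.transform import Rotation as Ro
CZ=.2675
def cr(n=8,step=12.,scale=1.0,c=PB,r=.05):
    s=status.sense();R=Ro.from_euler("xyz",s["ee_rot"],degrees=True).as_matrix()
    v=s["eef_pos"][:2]-c;th=np.arctan2(v[1],v[0])
    print("r %.4f ang %.1f z %.4f rot %s F %s gap %.1f t %.1f"%(np.hypot(*v),np.degrees(th)-PY,s["eef_pos"][2],s["ee_rot"].round(1),s["force"].round(1),s["finger_gap"]*91,s["time_s"]))
    cur=s["eef_pos"].copy();rows=[]
    for i in range(1,n+1):
        a=th-np.radians(step*i);t=np.array([*(c+r*np.array([np.cos(a),np.sin(a)])),CZ]);d=R.T@(t-cur)*100*scale
        rows.append([round(float(x),2) for x in d]+[0,1]);cur=t
    print(str(rows).replace(" ",""))
if __name__=="__main__": cr(*[float(x) if '.' in x else int(x) for x in sys.argv[1:]])
E
python3 crank.py 6 12.
```

```text
r 0.0500 ang 36.8 z 0.2677 rot [178.5   5.    7. ] F [-0.4 -0.4 -0.2] gap 19.0 t 61.5
[[0.54,0.9,-0.01,0,1],[0.34,0.99,-0.0,0,1],[0.13,1.04,0.02,0,1],[-0.09,1.04,0.04,0,1],[-0.31,1.0,0.05,0,1],[-0.51,0.91,0.07,0,1]]
```

```bash
python3 -m creep '[[0.54,0.9,0,0,1],[0.34,0.99,0,0,1],[0.13,1.04,0.02,0,1],[-0.09,1.04,0.04,0,1],[-0.31,1.0,0.05,0,1],[-0.51,0.91,0.07,0,1]]'; python3 crank.py 8 12.
python3 - <<'E'
from h import *
p=optics.snapshot("side");platen_z(p,"side");p=optics.snapshot("top");platen_z(p,"top")
E
```

```text
time_s: 62.03
eef_pos: [0.6162, 0.1841, 0.2673]
ee_rot: [178.7, 5.5, 7.2]
force: [-15.8, 12.7, 6.4]
finger_gap: 0.205
r 0.0498 ang -39.1 z 0.2673 rot [178.7   5.5   7.2] F [-15.8  12.7   6.4] gap 18.7 t 62.0
[[-0.72,0.75,0.06,0,1],[-0.87,0.56,0.1,0,1],[-0.97,0.37,0.1,0,1],[-1.03,0.16,0.1,0,1],[-1.04,-0.06,0.1,0,1],[-1.0,-0.28,0.09,0,1],[-0.93,-0.48,0.08,0,1],[-0.81,-0.66,0.06,0,1]]
side platen top n 51 mean 0.1028 median 0.1027 sd 0.0011
top platen top n 1 mean 0.1028 median 0.1028 sd 0.0000
```

```bash
python3 -m creep '[[-0.74,0.73,0.06,0,1],[-0.87,0.56,0.1,0,1],[-0.97,0.37,0.1,0,1],[-1.03,0.16,0.1,0,1],[-1.04,-0.06,0.1,0,1],[-1.0,-0.28,0.09,0,1]]'; python3 crank.py 8 12.
python3 - <<'E'
from h import *
p=optics.snapshot("side");platen_z(p,"side")
E
```

```text
time_s: 62.63
eef_pos: [0.5606, 0.1622, 0.2676]
ee_rot: [179.5, 5.4, 7.1]
force: [4.9, 12.9, -7.0]
finger_gap: 0.206
r 0.0501 ang -112.6 z 0.2676 rot [179.5   5.4   7.1] F [ 4.9 12.9 -7. ] gap 18.7 t 62.6
[[-0.91,-0.51,0.1,0,1],[-0.79,-0.68,0.07,0,1],[-0.63,-0.83,0.05,0,1],[-0.45,-0.94,0.03,0,1],[-0.24,-1.02,0.01,0,1],[-0.03,-1.04,-0.01,0,1],[0.19,-1.03,-0.03,0,1],[0.4,-0.97,-0.05,0,1]]
side platen top n 55 mean 0.1000 median 0.1000 sd 0.0010
```

```bash
python3 -m creep '[[-0.9,-0.52,0.1,0,1],[-0.79,-0.68,0.07,0,1],[-0.63,-0.83,0.05,0,1],[-0.45,-0.94,0.03,0,1],[-0.24,-1.02,0.01,0,1],[-0.03,-1.04,-0.01,0,1]]'; python3 crank.py 8 12.
python3 - <<'E'
from h import *
p=optics.snapshot("side");platen_z(p,"side")
E
```

```text
time_s: 63.18
eef_pos: [0.5236, 0.2052, 0.2677]
ee_rot: [179.4, 5.2, 6.8]
force: [-0.3, -2.5, -0.5]
finger_gap: 0.206
r 0.0506 ang -181.2 z 0.2677 rot [179.4   5.2   6.8] F [-0.3 -2.5 -0.5] gap 18.8 t 63.2
[[0.19,-1.04,-0.01,0,1],[0.34,-0.99,-0.04,0,1],[0.53,-0.9,-0.06,0,1],[0.71,-0.77,-0.07,0,1],[0.85,-0.6,-0.08,0,1],[0.96,-0.41,-0.09,0,1],[1.02,-0.2,-0.1,0,1],[1.04,0.02,-0.1,0,1]]
side platen top n 57 mean 0.0972 median 0.0971 sd 0.0012
```

```bash
python3 -m creep '[[0.18,-1.04,-0.01,0,1],[0.34,-0.99,-0.04,0,1],[0.53,-0.9,-0.06,0,1],[0.71,-0.77,-0.07,0,1],[0.85,-0.6,-0.08,0,1],[0.96,-0.41,-0.09,0,1]]'; python3 crank.py 8 12.
python3 - <<'E'
from h import *
p=optics.snapshot("side");platen_z(p,"side")
E
```

```text
time_s: 63.73
eef_pos: [0.5578, 0.2595, 0.2675]
ee_rot: [179.0, 4.9, 6.9]
force: [4.2, -21.5, -0.5]
finger_gap: 0.207
r 0.0516 ang 101.1 z 0.2675 rot [179.    4.9   6.9] F [  4.2 -21.5  -0.5] gap 18.8 t 63.7
[[1.07,0.06,-0.09,0,1],[1.03,0.12,-0.09,0,1],[0.99,0.34,-0.08,0,1],[0.9,0.53,-0.07,0,1],[0.77,0.71,-0.05,0,1],[0.6,0.85,-0.04,0,1],[0.41,0.96,-0.02,0,1],[0.21,1.02,0.0,0,1]]
side platen top n 57 mean 0.0944 median 0.0943 sd 0.0011
```

```bash
python3 -m creep '[[1.07,0.07,-0.09,0,1],[1.03,0.13,-0.09,0,1],[0.99,0.34,-0.08,0,1],[0.9,0.53,-0.07,0,1],[0.77,0.71,-0.05,0,1]]'; python3 crank.py 8 12.
python3 - <<'E'
from h import *
p=optics.snapshot("side");platen_z(p,"side");p=optics.snapshot("side");platen_z(p,"side")
E
```

```text
time_s: 64.2
eef_pos: [0.6092, 0.2472, 0.2672]
ee_rot: [178.5, 5.4, 6.9]
force: [-13.7, -10.3, 9.7]
finger_gap: 0.202
r 0.0509 ang 39.0 z 0.2672 rot [178.5   5.4   6.9] F [-13.7 -10.3   9.7] gap 18.4 t 64.2
[[0.5,0.93,-0.05,0,1],[0.38,0.97,-0.01,0,1],[0.17,1.03,0.01,0,1],[-0.05,1.04,0.03,0,1],[-0.27,1.01,0.05,0,1],[-0.47,0.93,0.07,0,1],[-0.65,0.81,0.08,0,1],[-0.81,0.66,0.09,0,1]]
side platen top n 56 mean 0.0922 median 0.0922 sd 0.0012
side platen top n 56 mean 0.0919 median 0.0919 sd 0.0011
```

```bash
python3 -m creep '[[0.45,0.95,-0.05,0,1],[0.38,0.97,-0.01,0,1],[0.15,1.03,0.01,0,1]]'; python3 crank.py 8 12.
python3 - <<'E'
from h import *
for i in range(2): p=optics.snapshot("side");platen_z(p,"side")
E
```

```text
time_s: 64.55
eef_pos: [0.623, 0.2202, 0.2674]
ee_rot: [178.6, 5.5, 7.0]
force: [-10.6, 0.3, 5.6]
finger_gap: 0.21
r 0.0499 ang 4.0 z 0.2674 rot [178.6   5.5   7. ] F [-10.6   0.3   5.6] gap 19.1 t 64.5
[[-0.03,1.04,0.02,0,1],[-0.25,1.01,0.05,0,1],[-0.45,0.94,0.07,0,1],[-0.64,0.82,0.08,0,1],[-0.8,0.67,0.09,0,1],[-0.92,0.49,0.1,0,1],[-1.0,0.29,0.1,0,1],[-1.04,0.07,0.1,0,1]]
side platen top n 48 mean 0.0904 median 0.0906 sd 0.0011
side platen top n 52 mean 0.0908 median 0.0907 sd 0.0011
```

```bash
python3 -m creep '[[-0.04,1.04,0.02,0,1],[-0.25,1.01,0.05,0,1],[-0.45,0.94,0.07,0,1]]'; python3 crank.py 8 12.
python3 - <<'E'
from h import *
for i in range(3): p=optics.snapshot("side");platen_z(p,"side")
save(p,"s15",(240,130,320,200),8)
E
```

```text
time_s: 64.9
eef_pos: [0.6192, 0.1904, 0.2675]
ee_rot: [178.8, 5.7, 7.1]
force: [-7.1, 6.1, 5.1]
finger_gap: 0.206
r 0.0494 ang -31.1 z 0.2675 rot [178.8   5.7   7.1] F [-7.1  6.1  5.1] gap 18.8 t 64.9
[[-0.58,0.86,0.08,0,1],[-0.79,0.68,0.09,0,1],[-0.91,0.5,0.1,0,1],[-1.0,0.3,0.11,0,1],[-1.04,0.09,0.11,0,1],[-1.03,-0.13,0.1,0,1],[-0.98,-0.34,0.09,0,1],[-0.89,-0.54,0.08,0,1]]
side platen top n 58 mean 0.0891 median 0.0892 sd 0.0012
side platen top n 51 mean 0.0897 median 0.0898 sd 0.0013
side platen top n 58 mean 0.0893 median 0.0893 sd 0.0011
```

View pics/s15.png

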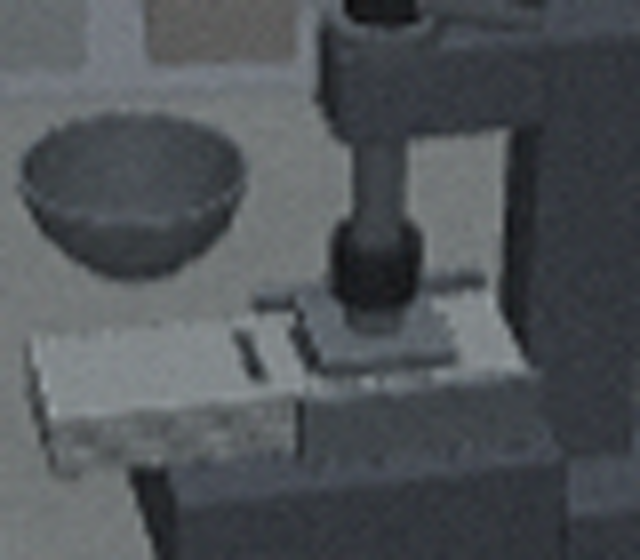

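```bash
python3 -m creep '[[-0.58,0.86,0.08,0,1],[-0.79,0.68,0.09,0,1],[-0.91,0.5,0.1,0,1]]'; python3 crank.py 8 12.
python3 - <<'E'
from h import *
for i in range(4): p=optics.snapshot("side");platen_z(p,"side")
E
```

```text
time_s: 65.3
eef_pos: [0.6003, 0.1691, 0.2677]
ee_rot: [179.0, 5.6, 7.2]
force: [1.4, 2.2, -0.3]
finger_gap: 0.207
r 0.0490 ang -64.7 z 0.2677 rot [179.    5.6   7.2] F [ 1.4  2.2 -0.3] gap 18.8 t 65.3
[[-0.94,0.43,0.12,0,1],[-1.03,0.13,0.1,0,1],[-1.04,-0.09,0.1,0,1],[-1.0,-0.3,0.09,0,1],[-0.91,-0.5,0.08,0,1],[-0.79,-0.68,0.07,0,1],[-0.63,-0.83,0.05,0,1],[-0.44,-0.95,0.03,0,1]]
side platen top n 56 mean 0.0882 median 0.0882 sd 0.0011
side platen top n 59 mean 0.0879 median 0.0881 sd 0.0011
side platen top n 55 mean 0.0880 median 0.0880 sd 0.0010
side platen top n 52 mean 0.0882 median 0.0883 sd 0.0012
```

```bash
python3 -m creep '[[-0.94,0.42,0.12,0,1],[-1.03,0.13,0.1,0,1],[-1.04,-0.09,0.1,0,1]]'; python3 crank.py 8 12.
python3 - <<'E'
from h import *
for i in range(4): p=optics.snapshot("side");platen_z(p,"side")
E
```

```text
time_s: 65.75
eef_pos: [0.5746, 0.1615, 0.2678]
ee_rot: [179.0, 5.3, 7.2]
force: [4.1, -7.9, -0.3]
finger_gap: 0.206
r 0.0490 ang -96.5 z 0.2678 rot [179.    5.3   7.2] F [ 4.1 -7.9 -0.3] gap 18.7 t 65.8
[[-1.02,-0.13,0.13,0,1],[-0.95,-0.43,0.08,0,1],[-0.84,-0.62,0.07,0,1],[-0.69,-0.78,0.05,0,1],[-0.51,-0.91,0.03,0,1],[-0.31,-1.0,0.01,0,1],[-0.1,-1.04,-0.01,0,1],[0.12,-1.04,-0.03,0,1]]
side platen top n 60 mean 0.0882 median 0.0882 sd 0.0011
side platen top n 59 mean 0.0881 median 0.0879 sd 0.0011
side platen top n 58 mean 0.0880 median 0.0882 sd 0.0009
side platen top n 56 mean 0.0880 median 0.0881 sd 0.0011
```

```bash
python3 -m creep '[[-1.0,-0.15,0.12,0,1],[-0.95,-0.43,0.08,0,1],[-0.84,-0.62,0.07,0,1],[-0.69,-0.78,0.05,0,1],[-0.51,-0.91,0.03,0,1],[-0.31,-1.0,0.01,0,1]]'; python3 crank.py 7 12.
```

```text
time_s: 66.45
eef_pos: [0.526, 0.1946, 0.2677]
ee_rot: [178.7, 5.3, 7.0]
force: [3.7, -1.0, -0.5]
finger_gap: 0.206
r 0.0506 ang -168.8 z 0.2677 rot [178.7   5.3   7. ] F [ 3.7 -1.  -0.5] gap 18.7 t 66.5
[[-0.04,-1.05,0.0,0,1],[0.12,-1.04,-0.03,0,1],[0.33,-0.99,-0.05,0,1],[0.53,-0.9,-0.07,0,1],[0.71,-0.77,-0.08,0,1],[0.85,-0.6,-0.09,0,1],[0.96,-0.41,-0.1,0,1]]
```

```bash
python3 -m creep '[[-0.04,-1.05,0,0,1],[0.12,-1.04,-0.03,0,1],[0.33,-0.99,-0.05,0,1],[0.53,-0.9,-0.07,0,1],[0.71,-0.77,-0.08,0,1]]'; python3 crank.py 3 5.
```

```text
time_s: 66.87
eef_pos: [0.5389, 0.2489, 0.2675]
ee_rot: [178.5, 4.9, 7.1]
force: [13.9, -19.6, -3.9]
finger_gap: 0.206
r 0.0521 ang 125.3 z 0.2675 rot [178.5   4.9   7.1] F [ 13.9 -19.6  -3.9] gap 18.7 t 66.9
[[0.48,-0.07,-0.04,0,1],[0.38,-0.2,-0.04,0,1],[0.4,-0.17,-0.04,0,1]]
```

```bash
python3 -m creep '[[0.5,-0.1,-0.04,0,1],[0,0,0,0,1],[0,0,0,0,1]]'; python3 crank.py 1 2.
python3 - <<'E'
from h import *
for i in range(3): p=optics.snapshot("side");platen_z(p,"side")
save(p,"s16",(210,50,340,200),5)
E
```

```text
time_s: 67.12
eef_pos: [0.5466, 0.2544, 0.2674]
ee_rot: [178.4, 4.8, 7.2]
force: [3.9, -11.2, 4.0]
finger_gap: 0.201
r 0.0518 ang 114.9 z 0.2674 rot [178.4   4.8   7.2] F [  3.9 -11.2   4. ] gap 18.3 t 67.1
[[0.23,0.09,-0.02,0,1]]
side platen top n 47 mean 0.0880 median 0.0883 sd 0.0010
side platen top n 47 mean 0.0881 median 0.0880 sd 0.0011
side platen top n 51 mean 0.0882 median 0.0884 sd 0.0012
```

View pics/s16.png

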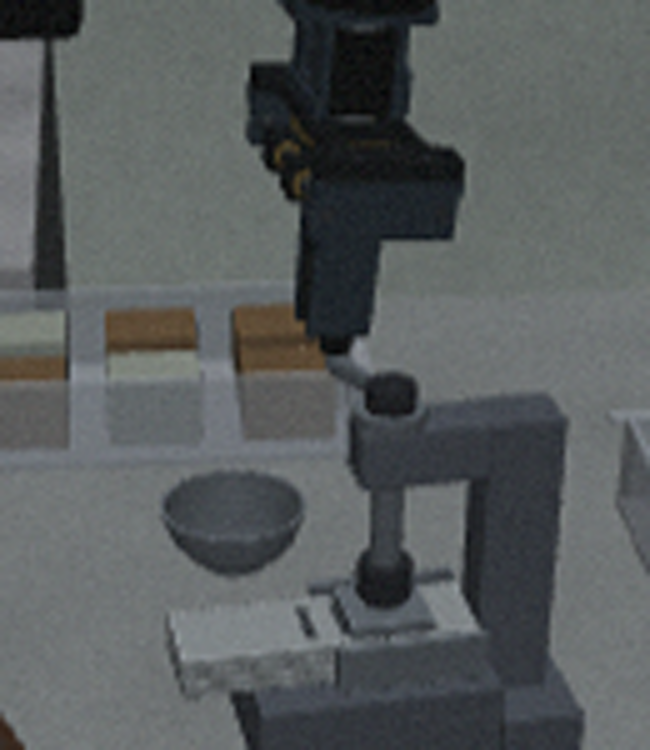

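```bash
python3 -m creep '[[0,0,0,0,-0.3],[0,0,0,0,-0.3],[0,0,0,0,-0.3],[0,0,0,0,-0.3],[0,0,0,0,-0.3],[0,0,0,0,-0.3],[0,0,-0.4,0,-0.3],[-0.05,0,-0.6,0,-0.3],[-0.05,0,-0.6,0,-0.3],[-0.05,0,-0.6,0,-0.3],[-0.05,0,-0.6,0,-0.3],[-0.05,0,-0.6,0,-0.3],[-0.05,0,-0.6,0,-0.3],[0,0,-0.8,0,-0.3],[0,0,-0.8,0,-0.3],[0,0,-0.8,0,-0.3],[0,0,0,0,-0.3]]'
python3 - <<'E'
from h import *
go(.45,.1,.34,7)
E
```

```text
time_s: 68.68
eef_pos: [0.5494, 0.2609, 0.3389]
ee_rot: [178.5, 4.7, 7.3]
force: [0.5, 0.1, 0.7]
finger_gap: 0.654
from [0.5494 0.2609 0.3389] [178.52   4.7    7.27] -> cm dx -11.89 dy 14.70 dz -0.11 spin 0.005 F [0.5 0.1 0.7] gap 0.654 t 68.68
```

Next I'll pull the arm clear and check everything.

```bash
python3 -m creep '[[-1,0.8,0,0,-0.3],[-1.2,1.4,0,0,-0.3],[-1.2,1.4,0,0,-0.3],[-1.2,1.4,0,0,-0.3],[-1.2,1.4,0,0,-0.3],[-1.2,1.4,0,0,-0.3],[-1.2,1.4,0,0,-0.3],[-1.2,1.4,0,0,-0.3],[-1.2,1.4,0,0,-0.3],[-1,1.4,0,0,-0.3],[0,1.4,0,0,-0.3],[0,1.4,0,0,-0.3],[0,1.4,0,0,-0.3],[0,1.4,0,0,-0.3],[0,0,0,0,-0.3]]'
python3 - <<'E'
from h import *
p=optics.snapshot("top");save(p,"t17",(100,80,400,290),2.6);handle(p);platep(p,.065,.086);platen_z(p,"top");print(trayf([0,0]))
save(p,"t17b",(110,90,230,215),5)
for n in ["jar_mid","brush_mid"]: print(n,[ (np.round(o["at"],1),round(o["conf"],2)) for o in optics.landmark_of(p,n)[:1]])
q=optics.snapshot("side");save(q,"s17",(190,80,370,240),4.4);platen_z(q,"side")
E
```

```text
time_s: 69.93
eef_pos: [0.4536, 0.0498, 0.3537]
ee_rot: [178.5, 4.7, 7.4]
force: [0.7, 0.6, -0.3]
finger_gap: 0.652
  return np.nanmean(a, axis, out=out, keepdims=keepdims)
Traceback (most recent call last):
  File "h.py", line 57, in platep
    print("n",len(X),"zt",zt.round(4),"a",np.percentile(X[:,0],[1,99]).round(4))
                                                        ~^^^^^
IndexError: too many indices for array: array is 1-dimensional, but 2 were indexed
```

View pics/t17.png

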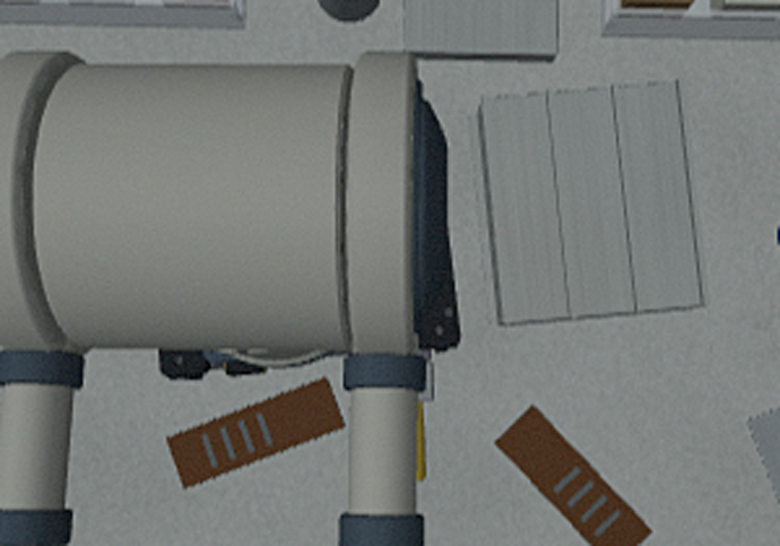

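The arm blocks the top camera, so I'll move further right at this height.

```bash
python3 -m creep '[[0,1.5,0,0,-0.3],[0,1.8,0,0,-0.3],[0,1.8,0,0,-0.3],[0,1.8,0,0,-0.3],[0,1.8,0,0,-0.3],[0,1.8,0,0,-0.3],[0,1.8,0,0,-0.3],[0,1.8,0,0,-0.3],[0,1.8,0,0,-0.3],[0,1.8,0,0,-0.3],[0,1.8,0,0,-0.3],[0,1.8,0,0,-0.3],[0,1.8,0,0,-0.3],[0,1.8,0,0,-0.3],[0,1.8,0,0,-0.3],[0,1.8,0,0,-0.3],[0,0,0,0,-0.3]]'
python3 - <<'E'
from h import *
p=optics.snapshot("top");save(p,"t18",(100,80,400,290),2.6);save(p,"t18b",(110,90,230,215),5)
q=optics.snapshot("side");save(q,"s18",(190,60,350,240),4)
handle(p)
platep(p,.065,.086);platen_z(p,"top");platen_z(q,"side")
for n in ["jar_mid","brush_mid"]: print(n,[ (np.round(o["at"],1),round(o["conf"],2)) for o in optics.landmark_of(p,n)[:1]])
E
```

```text
time_s: 71.4
eef_pos: [0.4952, -0.2313, 0.3588]
ee_rot: [178.9, 4.8, 7.9]
force: [-0.5, 0.4, -0.5]
finger_gap: 0.65
handle n 62 [0.5467 0.2532] [0.5466 0.2524] top 0.2776 r 0.0506 ang rel press deg 115.47246390510405
n 858 zt 0.0795 a [-0.1255  0.0399]
a -0.13 b [-0.0282  0.0243] mid -0.0019 z 0.0782
a -0.11 b [-0.0275  0.025 ] mid -0.0013 z 0.0794
a -0.09 b [-0.0282  0.0243] mid -0.0019 z 0.0796
a -0.07 b [-0.028   0.0246] mid -0.0017 z 0.0797
a -0.05 b [-0.0277  0.0253] mid -0.0012 z 0.0793
a -0.03 b [-0.0267  0.0243] mid -0.0012 z 0.0798
a 0.03 b [-0.0277 -0.0018] mid -0.0147 z 0.0796
top platen top n 106 mean 0.0875 median 0.0875 sd 0.0014
side platen top n 1 mean 0.0850 median 0.0850 sd 0.0000
jar_mid [(array([129. , 250.6]), 0.84)]
brush_mid [(array([231.7, 259.8]), 0.87)]
```

View pics/t18.png

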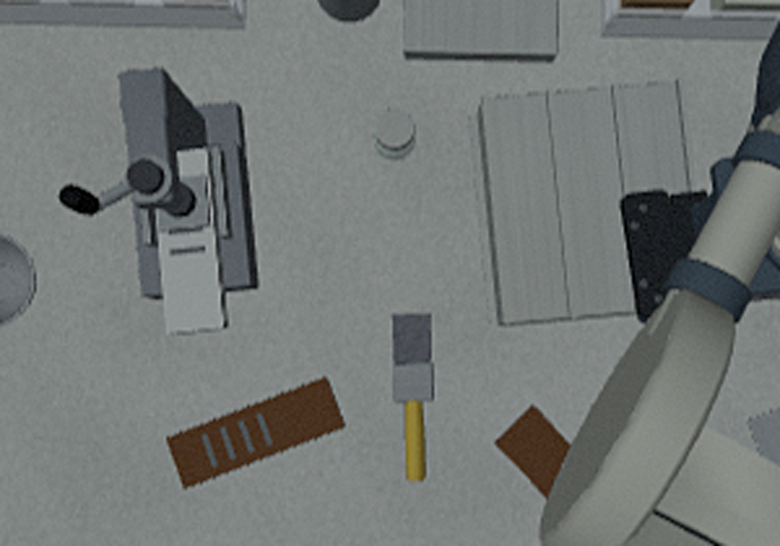

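View pics/s18.png

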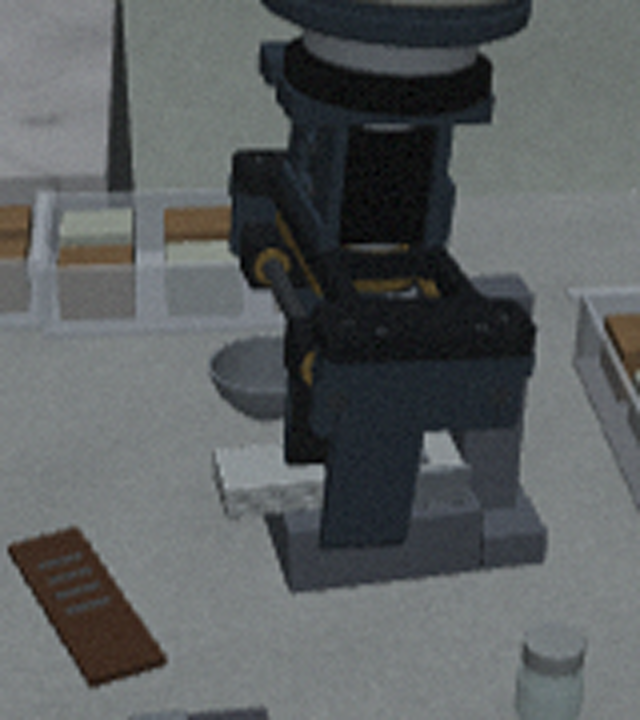

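Run:
```python
from rig import finish_job,status
print(finish_job(),status.sense()["time_s"])
```

```text
the job is handed in; nothing more can be done
the job is handed in; nothing more can be done
```

All three white filter plates are piled flat on the press bed, pushed home against the upright and clamped, and the job is handed in at about 72 s. I slid each plate out from behind, gripped its overhanging end and stacked it between the guides. I then pushed the whole pile home (about 16 N at the stop), wound the crank clockwise, let go and moved the arm clear.

**Pile:** the top face is at 79.5 mm, where 79 was expected. The front end is about 125 mm in front of the screw line, against the required 124. Side to side it lies 1 to 2 mm off centre.

**Clamp:** the side camera showed the platen descend and then stop dropping. That puts contact at 453 to 460° of crank travel, depending on the estimate. The handle now stands at about 641°, so it had roughly 181 to 188° after contact, against the half turn asked. I could not read the spring compression directly; it works out to about 7.0 to 7.3 mm.

**Rest of the scene:** jar and brush are where they were, within about a pixel, and I never reached for the brown look-alikes. The middle plate was knocked about 45 mm along its lane during the run, so I measured it again before moving it.

**Not verified:**
- In the last check the side view of the press was blocked by the arm, so the final platen height comes from the top camera alone (87.5 mm). The side camera read 88.1 mm just before I let go.
- The tool had drifted up to 5° off vertical by then, with no visible effect on the result.

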